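# Reverse the row of reagent bottles

### The arm

A 7-joint arm with a two-finger parallel gripper is mounted at the origin on a cart in front of the work surface, level with it; the furniture and walls round the work are solid. World frame = base frame: x ahead of the robot, y to its left, z up, the work surface at z = 0. Lengths are in m, angles in rad, forces in N, time in s.
With the tool pointing down it reaches from about 0.4 to 0.925 m from the base axis. Payload 5.6 kg.
Tool frame: the origin (TCP) lies midway between the tips of the shut fingers; the grasp point (between the pads) lies 19 mm behind it (robot.grip_depth is the distance from the TCP to the grasp point, in m); x points along the fingers, y is the direction in which the jaws open and shut, and the axes are right-handed (so a half turn about x gives the same grasp; the last joint's range is limited). The gripper opens to 85 mm and grips with 20 to 120 N. Pads are 22 mm wide; open, the fingers measure 114 mm over their backs; the gripper's body (76 mm by 85 mm) begins 54 mm behind the grasp point. The pads swing forward as they close: fully open they stand 13 mm farther back than shut.
Start: joints at [-1.261, 0.468, -0.012, 1.603, 0.006, 1.071, -0.056], TCP at [0.225, 0.61, 0.231] pointing down, gripper open.
Joint ranges: [-2.53, 2.53], [-0.31, 2.02], [-1.57, 1.55], [0.28, 2.44], [-1.29, 4.43], [0.15, 1.84], [-2.92, 2.92]. Speed limits (rad/s): [2.57, 2.57, 3.14, 3.14, 3.14, 3.14, 3.14].

### API

Orientations are given as a unit quaternion [w, x, y, z].
In Python, from bench import robot, vision gives the robot as it stands.
- The arm moves only by the shell command python3 -m handwheel 'ROWS' [FORCE]. ROWS is a JSON object of lists of equal length, an entry for each row: "xyz": the shift along the tool's x, y, z in m, a list of three; "delta_rot": the turn, a rotation vector about the tool's x, y, z in degrees, a list of three; "claw": the finger opening in m, from 0 to 0.0854. A call has 1 to 12 rows; each row shifts and turns the commanded pose from where the row before left it, along the tool's axes as they then stand; what a row does not reach is not made up. A row lasts 1/10 s, in which the tool goes at most 50 mm and 8.59 degrees, less where a joint would pass 70% of its speed; a pose out of reach is approached as far as the arm can. A call with a gripper value outside its range is refused whole. The fingers move at their own pace and stop on an object; FORCE is the grip in N (left out, the last holds). Time passes only in rows, so rows that do not move let the fingers close. It gives the time, the measured TCP pose, the force and the opening at its end, in the units of the state.
- robot.get_state(): the state, without advancing time (a new reading comes with each control period).
- vision.capture(name): name is "scene" or "top" or "wrist"; returns the picture (480x640x3 uint8, red, green, blue); there is no depth.
- vision.camera_info(name): a dict with "fx", "fy", "cx", "cy" (pixels), "R" (3x3) and "t" (3): a world point X has camera coordinates R X + t; the wrist camera has in their place "mount" (4x4, takes a point from camera to tool coordinates, whose origin is the TCP and whose axes are the tool frame's). Camera axes: x right, y down, z forward; pixel columns grow to the right and rows downward; lengths in m; the calibration is good to about 2 mm. A picture is of the moment at which its call begins: read the wrist's pose just before it. camera_info takes no time and is no camera call.
- robot.hand_in(): hands the job in, once; it reports no verdict.
The state is a dict: "time": time; "qpos": joint angles; "qd": joint speeds; "effort": joint torques, N m; "tcp_pos": TCP position; "ee_rot": TCP orientation; "wrist_force": force on the tool from outside, world axes, zero at the start; "moment": the same for the moment, N m; "gripper_width": finger opening in m.
Only numpy, scipy, OpenCV 4.12 (cv2) and the standard library are available. Lean on these libraries where they do the work, as an engineer would, in place of code of your own. Each camera call takes 0.05 s, during which the arm holds its last target.

### The job

A colleague who works from right to left takes over the bench: move the four reagent containers (three bottles and a jar) from the storage rack with the coloured wells to the green rack in reverse order, so that the one standing leftmost (as seen from the robot) in the storage rack goes into the rightmost well of the green rack, the next one into the well beside it, and so on. Keep them upright, set each one right down in its own well and let go of it, and leave the glass flask where it stands.

Things in the scene. Friction and masses are not known exactly. Their poses are not given: they have to be found in the camera images.
- black_cap_bottle: brown round bottle with a black screw cap, loose, 56 mm diameter, 120 mm tall; straight round body up to 80 mm, then a shoulder up to the cap, 32 mm wide, from 100 to 120 mm. It starts in the black well block. Origin: centre of the underside; z up along the bottle. Roughly 170 g, upright at the start.
- blue_cap_bottle: whitish round bottle with a blue screw cap, loose, 60 mm diameter, 135 mm tall; straight round body up to 90 mm, then a shoulder up to the cap, 34 mm wide, from 112 to 135 mm. It starts in the blue well block. Origin: centre of the underside; z up along the bottle. Roughly 170 g, upright at the start.
- white_cap_bottle: small brown round bottle with a white screw cap, loose, 48 mm diameter, 96 mm tall; straight round body up to 63 mm, then a shoulder up to the cap, 28 mm wide, from 79 to 96 mm. It starts in the white well block. Origin: centre of the underside; z up along the bottle. Roughly 170 g, upright at the start.
- red_lid_jar: short whitish round specimen jar with a wide red screw lid, loose, 60 mm diameter, 75 mm tall; plain round body up to 59 mm, lid (fixed on) 64 mm wide from 59 to 75 mm. It starts in the red well block. Origin: centre of the underside; z up along the bottle. Roughly 80 g, upright at the start.
- black_well: fixed black plastic block 84 x 82 x 16 mm with one round well, diameter 70 mm; well floor 10 mm, block top 22 mm above the worktop. The brown bottle with the black cap starts in it. One of four blocks side by side, 84 mm apart, in the aluminium storage rack; they stay there and show where each bottle stood. Origin: centre of its underside. y along the row, to the robot's left; x across it, away from the robot.
- blue_well: fixed blue plastic block 84 x 82 x 16 mm with one round well, diameter 70 mm; well floor 10 mm, block top 22 mm above the worktop. The whitish bottle with the blue cap starts in it. One of four blocks side by side, 84 mm apart, in the aluminium storage rack; they stay there and show where each bottle stood. Origin: centre of its underside. y along the row, to the robot's left; x across it, away from the robot.
- white_well: fixed white plastic block 84 x 82 x 16 mm with one round well, diameter 70 mm; well floor 10 mm, block top 22 mm above the worktop. The small brown bottle with the white cap starts in it. One of four blocks side by side, 84 mm apart, in the aluminium storage rack; they stay there and show where each bottle stood. Origin: centre of its underside. y along the row, to the robot's left; x across it, away from the robot.
- red_well: fixed red plastic block 84 x 82 x 16 mm with one round well, diameter 70 mm; well floor 10 mm, block top 22 mm above the worktop. The jar with the red lid starts in it. One of four blocks side by side, 84 mm apart, in the aluminium storage rack; they stay there and show where each bottle stood. Origin: centre of its underside. y along the row, to the robot's left; x across it, away from the robot.
- green_rack: the rack to fill: fixed green block 86 x 348 x 20 mm, a small steel handle at each end, four empty round wells in a row along its y axis, diameter 70 mm, floor 5 mm and top 20 mm above the worktop. Origin: centre of the underside. y along the row, to the robot's left; x across it, away from the robot. Well centres, left to right: x = 0, y = +0.126, +0.042, -0.042, -0.126 m.
- flask: loose conical glass flask, 80 mm wide at the foot, 119 mm tall, a bystander behind the racks. Origin: centre of the underside; z up.
Things that resemble listed ones, but are neither listed nor needed, are in the scene too. What is shaped like the white_cap_bottle but yellow is not meant.

How it is judged:
By the outcome, as a careful person would: the job done as asked, in the order asked, and still so for the second after the job is handed in, with the robot touching nothing.
It also fails if it takes over 120 s, if anything falls off the work surface, if the arm or the gripper's body presses on something with over 40 N, if the wrist force passes 120 N, or if a joint passes its speed limit or range.

## Working session

There is one attempt and no reset: what is moved stays moved. The work goes in short steps, Python scripts to look and compute and a shell command to move; the robot and the scene stay as the last step left them, time stands still between calls to the robot, and variables do not carry over. Pictures are saved under pics/ and viewed, and the job is handed in when it is done.

```bash
ls; mkdir -p pics
python3 - <<'E'
from bench import robot, vision
import cv2, numpy as np
s=robot.get_state(); print({k:np.round(v,3).tolist() for k,v in s.items()})
for n in ("scene","top","wrist"):
    im=vision.capture(n); cv2.imwrite(f"pics/{n}0.png",im[:,:,::-1])
    print(n,vision.camera_info(n))
print(robot.grip_depth, [x for x in dir(robot) if x[0]!='_'])
E
```

```text
pics
{'time': 0.0, 'qpos': [-1.261, 0.468, -0.012, 1.604, 0.006, 1.071, -0.056], 'qd': [0.002, -0.0, 0.0, 0.001, -0.001, 0.0, -0.001], 'effort': [0.001, -53.237, 0.022, -25.131, 0.011, 0.008, -0.0], 'tcp_pos': [0.224, 0.609, 0.23], 'ee_rot': [0.696, 0.123, 0.696, -0.125], 'wrist_force': [-0.056, -0.109, 0.881], 'moment': [0.026, 0.058, -0.019], 'gripper_width': 0.085}
scene {'fx': 555.1011988132404, 'fy': 555.1011988132404, 'cx': 317.5589565646298, 'cy': 240.99643137976966, 'R': array([[ 0.70093197, -0.7131639 , -0.00957171],
       [-0.53534029, -0.51719584, -0.66777184],
       [ 0.47128033,  0.47318676, -0.74430447]]), 't': array([-0.44969566,  0.34448642,  1.0970281 ])}
top {'fx': 591.6860670710294, 'fy': 591.6860670710294, 'cx': 322.209016082954, 'cy': 241.33954016887625, 'R': array([[-0.01268067, -0.99987692, -0.0092382 ],
       [-0.98352371,  0.01413843, -0.18022548],
       [ 0.18033391,  0.00680061, -0.98358194]]), 't': array([0.00229029, 0.58052118, 1.125254  ])}
wrist {'fx': 344.70408253626124, 'fy': 344.70408253626124, 'cx': 315.71342898545805, 'cy': 241.09857628320287, 'mount': array([[-1.35795542e-04, -2.85043858e-01,  9.58514465e-01,
        -1.41672466e-01],
       [ 9.99999991e-01, -3.82848791e-05,  1.30287727e-04,
         5.89908445e-04],
       [-4.41105927e-07,  9.58514474e-01,  2.85043861e-01,
        -7.18539725e-02],
       [ 0.00000000e+00,  0.00000000e+00,  0.00000000e+00,
         1.00000000e+00]])}
0.0187 ['IKError', 'get_state', 'grip_depth', 'hand_in']
```

View pics/top0.png

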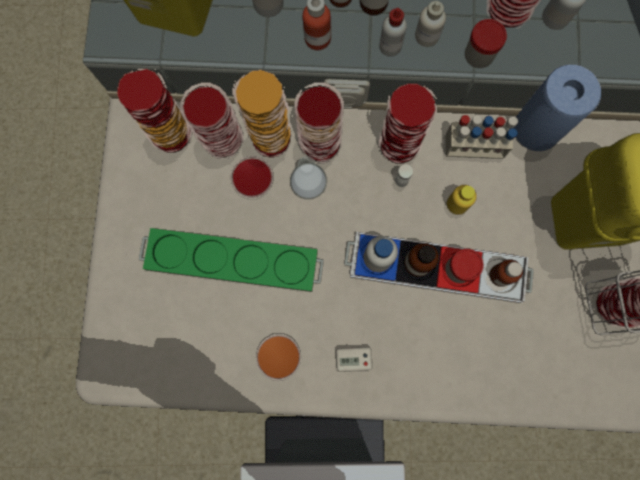

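View pics/scene0.png

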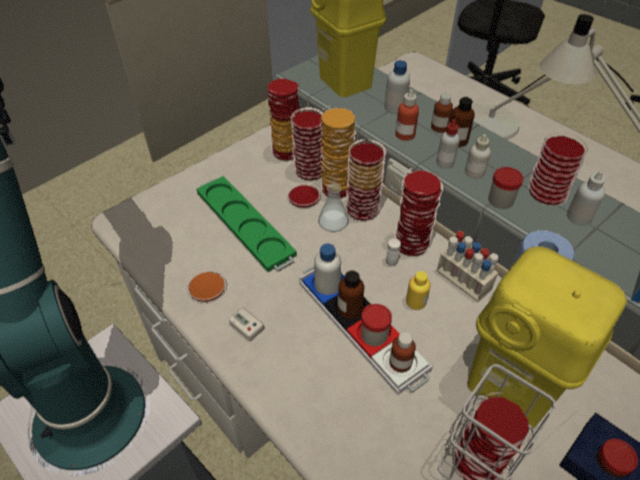

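View pics/wrist0.png

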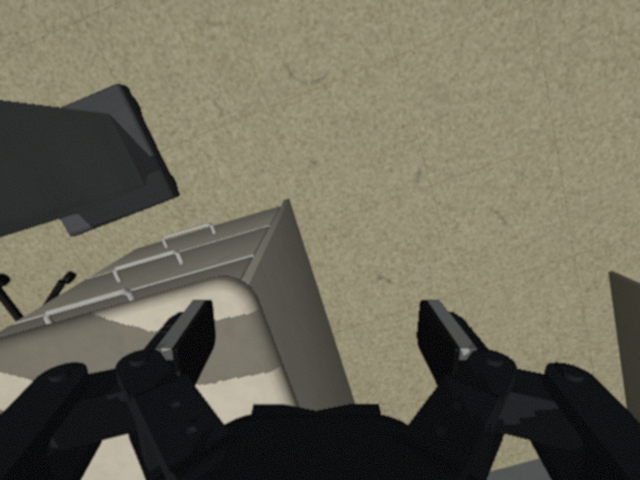

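Top view: the storage rack, left to right, holds blue (380,252), black (424,257), red jar (465,265) and white (508,272). The empty green rack is at (232,260).

Things that could be mistaken for the targets:
- Red jar (488,37) on the shelf.
- Brown bottles on the shelf (375,3).
- Small white vial (403,174).
- Yellow bottle (462,199).
- Blue-cap white bottle on the shelf (270,5).
- Red dish lid (252,177).

The targets are the ones standing in the coloured wells. I'll check that in a close crop.

Run:
```python
import cv2
im=cv2.imread('pics/top0.png')
a=cv2.resize(im[220:310,335:540],None,fx=3.9,fy=3.9,interpolation=cv2.INTER_CUBIC)
b=cv2.resize(im[215:305,130:335],None,fx=3.9,fy=3.9,interpolation=cv2.INTER_CUBIC)
cv2.imwrite('pics/cropA.png',cv2.vconcat([a[:300],b[:300]]))
im=cv2.imread('pics/scene0.png')
cv2.imwrite('pics/cropS.png',cv2.resize(im[230:400,290:440],None,fx=3.5,fy=3.5,interpolation=cv2.INTER_CUBIC))
```

```text
(no output)
```

View pics/cropA.png

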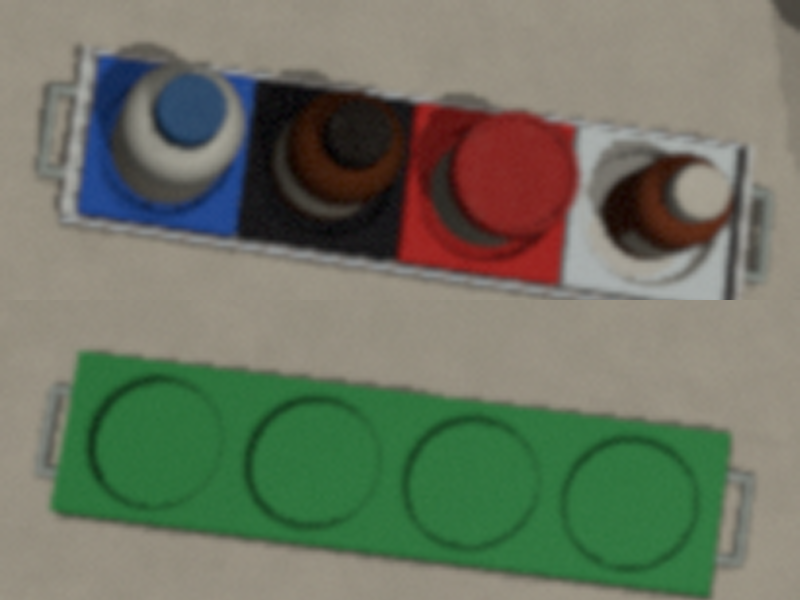

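View pics/cropS.png

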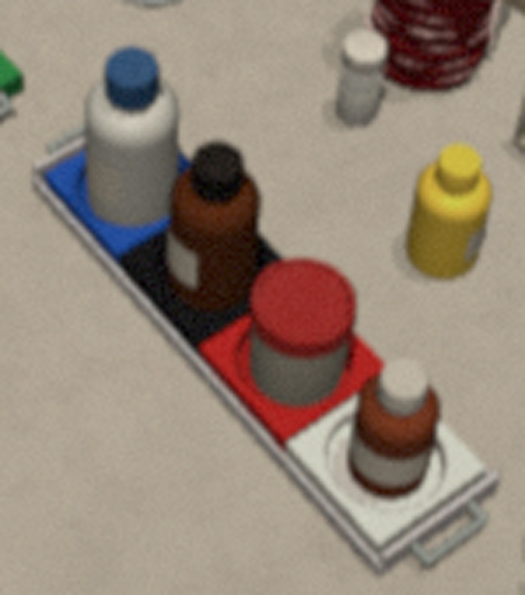

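The crop shows the four containers in matching wells. Cap tops are near (384,248), (427,254), (467,264) and (514,269). Next I'll measure them.

```bash
cat > h.py <<'E'
import numpy as np, cv2
from bench import robot, vision
from scipy.spatial.transform import Rotation as Ro
CI={n:vision.camera_info(n) for n in("scene","top")}
def cast(n,uv,z):
    c=CI[n]; d=np.array([(uv[0]-c['cx'])/c['fx'],(uv[1]-c['cy'])/c['fy'],1.])
    o=-c['R'].T@c['t']; d=c['R'].T@d
    return o+d*(z-o[2])/d[2]
def proj(n,X):
    c=CI[n]; p=c['R']@np.asarray(X)+c['t']; return np.array([c['fx']*p[0]/p[2]+c['cx'],c['fy']*p[1]/p[2]+c['cy']])
def pose():
    s=robot.get_state(); q=s['ee_rot']; return s,np.array(s['tcp_pos']),Ro.from_quat([q[1],q[2],q[3],q[0]]).as_matrix()
E
python3 - <<'E'
from h import *
im=cv2.imread('pics/top0.png'); up=cv2.resize(im,None,fx=4,fy=4,interpolation=cv2.INTER_CUBIC)
f=(up.shape[0]/480)
g=cv2.GaussianBlur(cv2.cvtColor(up,cv2.COLOR_BGR2GRAY),(0,0),2)
def hough(c,rr,z,ch=None):
    x0,y0=int(c[0]*4-140),int(c[1]*4-140)
    out=[]
    for k in ([0,1,2] if ch is None else [ch]):
        p=cv2.GaussianBlur(up[y0:y0+280,x0:x0+280,k],(0,0),2)
        h=cv2.HoughCircles(p,cv2.HOUGH_GRADIENT_ALT,1,40,param1=60,param2=0.5,minRadius=int(rr*.85),maxRadius=int(rr*1.15))
        if h is not None:
            for q in h[0]:
                uv=((q[0]+x0+.5)/4-.5,(q[1]+y0+.5)/4-.5)
                if np.hypot(uv[0]-c[0],uv[1]-c[1])<5: out.append((k,np.round(uv,2).tolist(),round(float(q[2]),1),np.round(cast('top',uv,z)[:2],4).tolist()))
    return out
def r(d,z): return d/2*591.7/(1.125-z+0.05)*4
for n,c,d,z in [('blue',(383.7,247.7),.034,.145),('black',(427.3,254.1),.032,.130),('red',(467,264.4),.064,.085),('white',(514.5,268.7),.028,.106),
   ('w1',(170,252),.07,.02),('w2',(210.5,257),.07,.02),('w3',(251,262.5),.07,.02),('w4',(291.5,268),.07,.02)]:
    print(n,r(d,z)); [print('   ',o) for o in hough(c,r(d,z),z)]
hsv=cv2.cvtColor(im,cv2.COLOR_BGR2HSV)
m=cv2.inRange(hsv,(50,100,40),(80,255,255)); cs,_=cv2.findContours(m,0,2); c=max(cs,key=cv2.contourArea)
W=np.array([cast('top',p[0],.02)[:2] for p in c],np.float32); R=cv2.minAreaRect(W); print('green',R,cv2.boxPoints(R))
for n,lo,hi,z in [('bluecap',(95,80,60),(120,255,255),.145)]:
    sc=cv2.imread('pics/scene0.png')
s,p,M=pose(); print(p,M.round(3))
E
```

```text
blue 39.063689320388356
    (1, [383.3800048828125, 247.6199951171875], 39.1, [0.5503, -0.1178])
    (2, [382.6199951171875, 249.1199951171875], 38.2, [0.5475, -0.1163])
black 36.23808612440192
    (2, [425.8800048828125, 253.6199951171875], 36.3, [0.5405, -0.1974])
red 69.4840366972477
    (2, [468.1199951171875, 262.8800048828125], 65.9, [0.5286, -0.2851])
white 30.996445275958845
    (0, [514.6199951171875, 268.8800048828125], 28.9, [0.513, -0.3665])
    (1, [514.6199951171875, 268.8800048828125], 28.7, [0.513, -0.3665])
    (2, [514.6199951171875, 268.6199951171875], 28.6, [0.5135, -0.3666])
w1 71.72121212121213
    (1, [170.1199951171875, 251.1199951171875], 71.4, [0.5706, 0.3061])
    (1, [170.1199951171875, 251.1199951171875], 63.0, [0.5706, 0.3061])
w2 71.72121212121213
    (0, [211.1199951171875, 256.1199951171875], 71.4, [0.5591, 0.2218])
    (1, [209.8800048828125, 256.3800048828125], 70.9, [0.5586, 0.2244])
    (1, [209.8800048828125, 256.3800048828125], 62.1, [0.5586, 0.2244])
w3 71.72121212121213
    (0, [250.6199951171875, 261.3800048828125], 71.1, [0.5471, 0.141])
    (1, [250.1199951171875, 261.8800048828125], 71.1, [0.5461, 0.142])
    (1, [250.1199951171875, 261.8800048828125], 62.3, [0.5461, 0.142])
    (2, [251.6199951171875, 262.6199951171875], 67.1, [0.5445, 0.1389])
w4 71.72121212121213
    (0, [290.6199951171875, 266.8800048828125], 72.0, [0.5347, 0.0595])
    (0, [290.6199951171875, 266.8800048828125], 62.8, [0.5347, 0.0595])
    (1, [290.3800048828125, 266.8800048828125], 71.6, [0.5347, 0.06])
    (1, [290.3800048828125, 266.8800048828125], 62.2, [0.5347, 0.06])
green ((0.5530263781547546, 0.18340763449668884), (0.3458653688430786, 0.08557292819023132), 81.79600524902344) [[0.48600063 0.01835023]
 [0.57069784 0.00613914]
 [0.6200521  0.34846503]
 [0.5353549  0.3606761 ]]
[0.2245142  0.60955325 0.23054941] [[-0.     0.346  0.938]
 [-0.001  0.938 -0.346]
 [-1.    -0.001  0.   ]]
```

Run:
```python
from h import *
D=[('blue',(.550,-.1175),.034,.145),('black',(.5405,-.1974),.032,.130),('red',(.5286,-.2851),.064,.085),('white',(.513,-.3665),.028,.106),('w1',(.571,.308),.07,.02),('w2',(.559,.225),.07,.02),('w3',(.547,.1418),.07,.02),('w4',(.535,.0587),.07,.02)]
outs=[]
for n,x0,y0,w,h in[('top',335,220,205,75),('top',130,220,205,75),('scene',290,235,150,150)]:
    im=cv2.imread(f'pics/{n}0.png'); f=3.9 if n=='top' else 4
    c=cv2.resize(im[y0:y0+h,x0:x0+w],None,fx=f,fy=f,interpolation=cv2.INTER_CUBIC)
    for _,p,d,z in D:
        P=[proj(n,(p[0]+d/2*np.cos(a),p[1]+d/2*np.sin(a),z)) for a in np.linspace(0,6.28,40)]
        P=((np.array(P)-[x0,y0]+.5)*f-.5).astype(int)
        cv2.polylines(c,[P],True,(0,255,255),1)
    outs.append(c)
cv2.imwrite('pics/ovT.png',cv2.vconcat(outs[:2])); cv2.imwrite('pics/ovS.png',outs[2])
```

```text
(no output)
```

View pics/ovT.png

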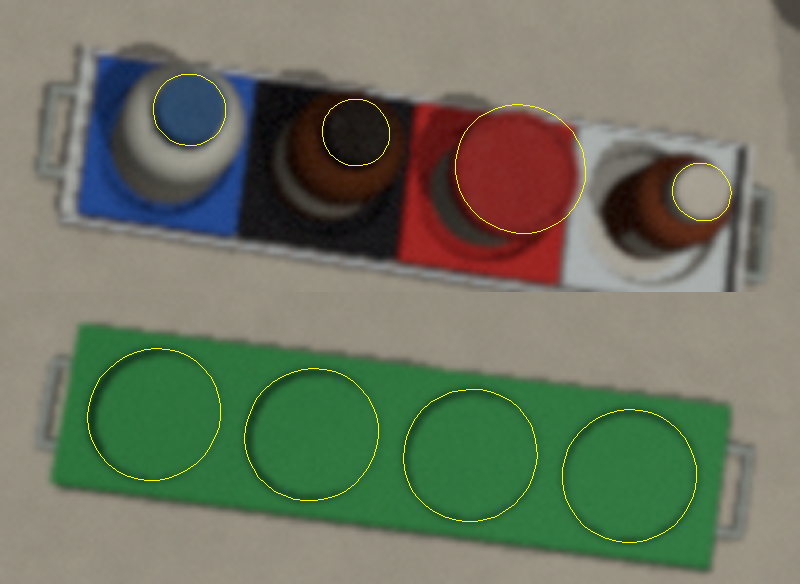

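View pics/ovS.png

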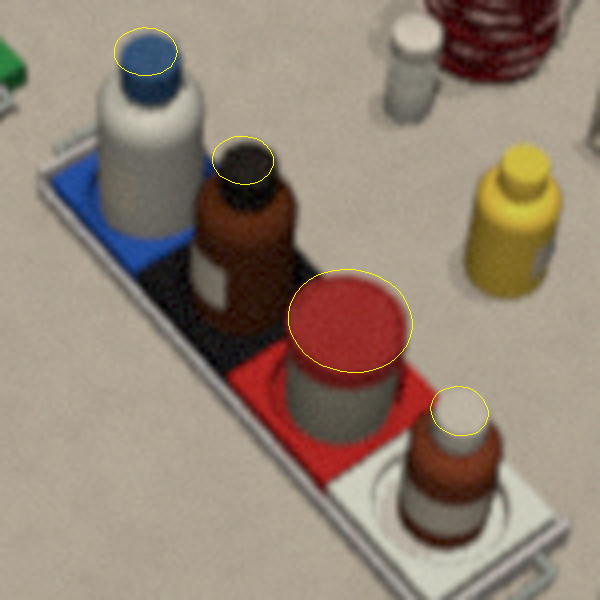

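The rack yaw is about -8.2°. I'll grip the caps with the jaws opening across the row, so I first raise the tool and turn it 78° about its own x.

```bash
python3 -m handwheel '{"xyz":[[-0.005,0,0],[-0.005,0,0],[-0.005,0,0],[-0.005,0,0],[-0.005,0,0],[-0.005,0,0],[-0.005,0,0],[-0.005,0,0],[-0.005,0,0],[-0.005,0,0]],"delta_rot":[[7.8,0,0],[7.8,0,0],[7.8,0,0],[7.8,0,0],[7.8,0,0],[7.8,0,0],[7.8,0,0],[7.8,0,0],[7.8,0,0],[7.8,0,0]],"claw":[0.065,0.065,0.065,0.065,0.065,0.065,0.065,0.065,0.065,0.065]}' 40
cat > go.py <<'E'
import sys
from h import *
# python3 go.py x y z -> remaining shift in tool axes, yaw err to -8.2
t=np.array([float(a) for a in sys.argv[1:4]]); s,p,M=pose()
d=M.T@(t-p); yaw=np.degrees(np.arctan2(M[1,1],M[0,1]))
print('t',round(s['time'],2),'p',p.round(4),'shift',d.round(4),'yaw',yaw.round(2),'xaxis',M[:,0].round(4),'F',np.round(s['wrist_force'],1),'w',round(s['gripper_width'],4),'q',np.round(s['qpos'],2))
E
python3 go.py .55 -.1175 .30
```

```text
time: 1.15
tcp_pos: [0.2245, 0.6097, 0.2811]
ee_rot: [-0.462, -0.536, -0.461, 0.536]
wrist_force: [-0.5, -0.6, -0.5]
gripper_width: 0.0653
t 1.15 p [0.2245 0.6097 0.2811] shift [-0.0184  0.4298  0.6709] yaw -8.54 xaxis [-2.e-04 -8.e-04 -1.e+00] F [-0.5 -0.6 -0.5] w 0.0653 q [-1.47  0.43  0.27  1.56 -0.12  1.17 -1.32]
```

```bash
python3 -m handwheel '{"xyz":[[-0.0015,0.03,0.03],[-0.0015,0.03,0.03],[-0.0015,0.03,0.03],[-0.0015,0.03,0.03],[-0.0015,0.03,0.03],[-0.0015,0.03,0.03],[-0.0015,0.03,0.03],[-0.0015,0.03,0.03],[-0.0015,0.03,0.03],[-0.0015,0.03,0.03],[-0.0015,0.03,0.03],[-0.0015,0.03,0.03]],"delta_rot":[[0,0,0],[0,0,0],[0,0,0],[0,0,0],[0,0,0],[0,0,0],[0,0,0],[0,0,0],[0,0,0],[0,0,0],[0,0,0],[0,0,0]],"claw":[0.065,0.065,0.065,0.065,0.065,0.065,0.065,0.065,0.065,0.065,0.065,0.065]}' && python3 go.py .55 -.1175 .30
```

```text
time: 2.35
tcp_pos: [0.5301, 0.2007, 0.2993]
ee_rot: [0.463, 0.535, 0.463, -0.534]
wrist_force: [0.8, 0.8, -0.1]
gripper_width: 0.0646
t 2.35 p [0.5301 0.2007 0.2993] shift [-0.0007  0.0651  0.3121] yaw -8.21 xaxis [-1.e-04  3.e-04 -1.e+00] F [ 0.8  0.8 -0.1] w 0.0646 q [-0.84  0.27  0.51  1.76 -0.15  1.14 -0.43]
```

```bash
python3 -m handwheel '{"xyz":[[0,0.0065,0.0312],[0,0.0065,0.0312],[0,0.0065,0.0312],[0,0.0065,0.0312],[0,0.0065,0.0312],[0,0.0065,0.0312],[0,0.0065,0.0312],[0,0.0065,0.0312],[0,0.0065,0.0312],[0,0.0065,0.0312],[0,0,0]],"delta_rot":[[0,0,0],[0,0,0],[0,0,0],[0,0,0],[0,0,0],[0,0,0],[0,0,0],[0,0,0],[0,0,0],[0,0,0],[0,0,0]],"claw":[0.065,0.065,0.065,0.065,0.065,0.065,0.065,0.065,0.065,0.065,0.065]}' && python3 go.py .55 -.1175 .20
cat > look.py <<'E'
import sys
from h import *
n=sys.argv[1]; o=sys.argv[2]; s,p,M=pose(); im=vision.capture(n)[:,:,::-1]; cv2.imwrite(f'pics/{o}.png',im)
E
python3 look.py wrist wr1
```

```text
time: 3.45
tcp_pos: [0.5484, -0.1213, 0.2995]
ee_rot: [-0.462, -0.536, -0.46, 0.537]
wrist_force: [0.2, -1.3, 0.8]
gripper_width: 0.065
t 3.45 p [ 0.5484 -0.1213  0.2995] shift [ 0.0995  0.0009 -0.0042] yaw -8.65 xaxis [ 2.0e-04 -2.5e-03 -1.0e+00] F [ 0.2 -1.3  0.8] w 0.065 q [-0.39  0.28  0.68  1.78 -0.19  1.15  0.19]
```

View pics/wr1.png

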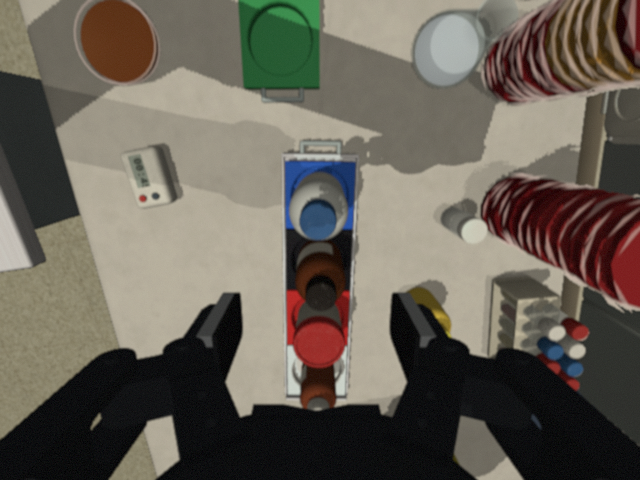

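The wrist view shows the row straight under the jaws, with the caps in columns 318–322 and the blue cap at (318,220). I'll check the cap positions by wrist ray.

```bash
cat >> h.py <<'E'
def wcast(uv,z,p,M):
    c=vision.camera_info('wrist'); m=c['mount']
    d=np.array([(uv[0]-c['cx'])/c['fx'],(uv[1]-c['cy'])/c['fy'],1.])
    o=p+M@m[:3,3]; d=M@(m[:3,:3]@d)
    return o+d*(z-o[2])/d[2]
def wproj(X,p,M):
    c=vision.camera_info('wrist'); m=c['mount']
    q=m[:3,:3].T@(M.T@(np.asarray(X)-p)-m[:3,3]); return np.array([c['fx']*q[0]/q[2]+c['cx'],c['fy']*q[1]/q[2]+c['cy']])
E
python3 - <<'E'
from h import *
im=cv2.imread('pics/wr1.png'); s,p,M=pose(); print(p)
c=cv2.resize(im[150:410,240:400],None,fx=2.3,fy=2.3,interpolation=cv2.INTER_CUBIC)
for _,q,d,z in [('blue',(.550,-.1175),.034,.145),('black',(.5397,-.1988),.032,.130),('red',(.5267,-.2829),.064,.085),('white',(.513,-.3665),.028,.106)]:
    P=[wproj((q[0]+d/2*np.cos(a),q[1]+d/2*np.sin(a),z),p,M) for a in np.linspace(0,6.28,40)]
    cv2.polylines(c,[((np.array(P)-[240,150]+.5)*2.3-.5).astype(int)],True,(0,255,255),1)
cv2.imwrite('pics/wr1o.png',c)
E
```

```text
[ 0.54867515 -0.11842064  0.29921466]
```

View pics/wr1o.png

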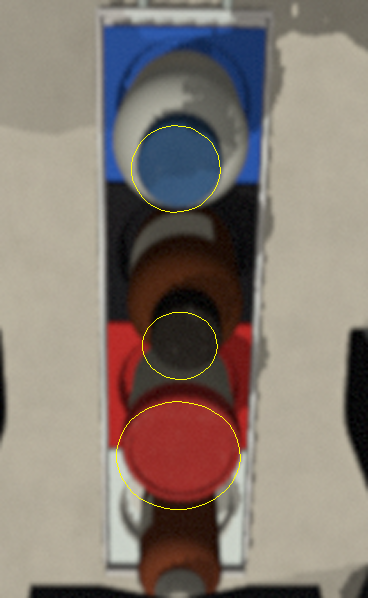

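```bash
python3 -m handwheel '{"xyz":[[0.022,0.001,-0.001],[0.022,0,0],[0.022,0,0],[0.022,0,0],[0.022,0,0],[0.022,0,0],[0.022,0,0],[0.022,0,0],[0,0,0],[0,0,0]],"delta_rot":[[0,0,0],[0,0,0],[0,0,0],[0,0,0],[0,0,0],[0,0,0],[0,0,0],[0,0,0],[0,0,0],[0,0,0]],"claw":[0.065,0.065,0.065,0.065,0.065,0.065,0.065,0.065,0.065,0.065]}' && python3 go.py .55 -.1175 .123; python3 look.py wrist wr2
```

```text
time: 4.5
tcp_pos: [0.5504, -0.1142, 0.1234]
ee_rot: [-0.463, -0.534, -0.463, 0.534]
wrist_force: [0.2, 0.1, -0.1]
gripper_width: 0.0649
t 4.5 p [ 0.5504 -0.1142  0.1234] shift [0.0004 0.0001 0.0033] yaw -8.15 xaxis [-6.e-04  2.e-04 -1.e+00] F [ 0.2  0.1 -0.1] w 0.0649 q [-0.3   0.5   0.57  1.94 -0.37  0.81  0.33]
```

View pics/wr2.png

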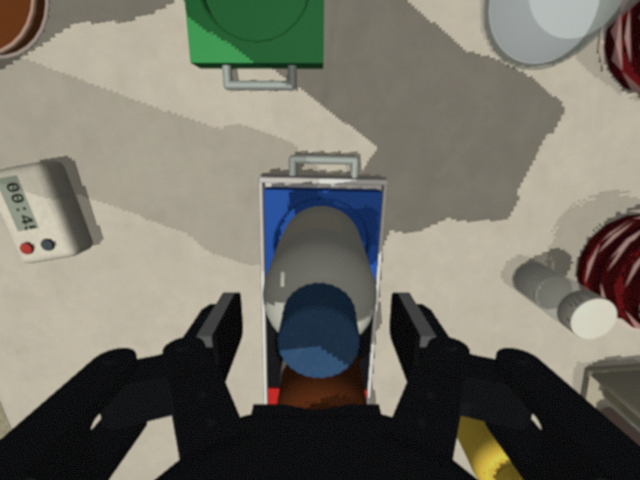

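```bash
python3 go.py .55 -.1175 .123
python3 - <<'E'
from h import *
s,p,M=pose(); print(p)
print(wcast((318,345),.145,p,M))
for X in[(.55,-.1175,.145),(.55,-.1175,.122)]: print(wproj(X,p,M))
E
```

```text
t 4.55 p [ 0.551  -0.1145  0.1241] shift [ 0.0011 -0.0005  0.0031] yaw -8.17 xaxis [ 1.e-03  1.e-04 -1.e+00] F [ 0.1 -0.6  0.4] w 0.0654 q [-0.3   0.5   0.57  1.94 -0.37  0.81  0.33]
[ 0.55096602 -0.11452036  0.12408205]
[ 0.5517706  -0.12112059  0.145     ]
[312.3301143  337.70905333]
[312.76539856 310.19141906]
```

```bash
python3 -m handwheel '{"xyz":[[0,0,0.002],[0,0,0.002],[0,0,0],[0,0,0],[0,0,0],[0,0,0],[0,0,0],[0,0,0],[0,0,0],[0,0,0]],"delta_rot":[[0,0,0],[0,0,0],[0,0,0],[0,0,0],[0,0,0],[0,0,0],[0,0,0],[0,0,0],[0,0,0],[0,0,0]],"claw":[0.065,0.065,0.05,0.04,0.03,0.02,0.02,0.02,0.02,0.02]}' 50 && python3 go.py .55 -.1175 .123; python3 look.py wrist wr3
```

```text
time: 5.55
tcp_pos: [0.5507, -0.1193, 0.124]
ee_rot: [0.463, 0.535, 0.462, -0.534]
wrist_force: [1.4, 0.4, 5.1]
gripper_width: 0.0351
t 5.55 p [ 0.5507 -0.1193  0.124 ] shift [ 0.001  -0.0009 -0.0016] yaw -8.22 xaxis [ 2.e-03 -3.e-04 -1.e+00] F [1.4 0.4 5.1] w 0.0351 q [-0.29  0.5   0.57  1.93 -0.37  0.81  0.34]
```

View pics/wr3.png

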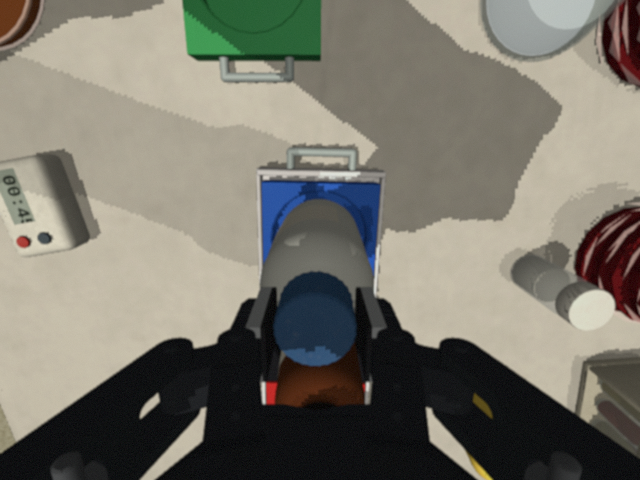

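Run:
```python
from h import *
s,p,M=pose(); im=cv2.imread('pics/wr3.png'); print(p)
h=cv2.cvtColor(im,cv2.COLOR_BGR2HSV); m=cv2.inRange(h,(95,60,40),(120,255,255)); m[:265]=0;m[:,:272]=0;m[:,360:]=0
ys,xs=np.where(m); print(xs.min(),xs.max(),ys.min(),ys.max())
c=wproj(p+[0,0,.021],p,M); print('tool axis at cap top',c)
for dz in(-.017,0,.017): print(wproj(p+[0,0,.021]+M@[0,0,dz],p,M), wproj(p+[0,0,.021]+M@[0,dz,0],p,M))
```

```text
[ 0.55068342 -0.11925926  0.12403699]
273 356 272 365
tool axis at cap top [313.71358526 330.99016449]
[313.63991934 291.6341026 ] [270.78135132 330.98315169]
[313.71358526 330.99016449] [313.71358526 330.99016449]
[313.78219755 367.64631311] [356.64895571 330.99717781]
```

```bash
python3 -m handwheel '{"xyz":[[-0.01,0,0],[-0.02,0,0],[-0.02,0,0],[-0.02,0,0],[0,0,0],[0,0,0]],"delta_rot":[[0,0,0],[0,0,0],[0,0,0],[0,0,0],[0,0,0],[0,0,0]],"claw":[0.02,0.02,0.02,0.02,0.02,0.02]}' && python3 go.py .535 .0587 .194
```

```text
time: 6.2
tcp_pos: [0.5493, -0.1187, 0.193]
ee_rot: [-0.463, -0.534, -0.463, 0.535]
wrist_force: [0.4, 0.7, -1.3]
gripper_width: 0.0348
t 6.2 p [ 0.5493 -0.1187  0.193 ] shift [-0.0009 -0.0395 -0.1735] yaw -8.21 xaxis [-5.e-04  5.e-04 -1.e+00] F [ 0.4  0.7 -1.3] w 0.0348 q [-0.34  0.41  0.63  1.89 -0.29  0.94  0.28]
```

```bash
python3 -m handwheel '{"xyz":[[0,-0.004,-0.0174],[0,-0.004,-0.0174],[0,-0.004,-0.0174],[0,-0.004,-0.0174],[0,-0.004,-0.0174],[0,-0.004,-0.0174],[0,-0.004,-0.0174],[0,-0.004,-0.0174],[0,-0.004,-0.0174],[0,-0.004,-0.0174],[0,0,0],[0,0,0]],"delta_rot":[[0,0,0],[0,0,0],[0,0,0],[0,0,0],[0,0,0],[0,0,0],[0,0,0],[0,0,0],[0,0,0],[0,0,0],[0,0,0],[0,0,0]],"claw":[0.02,0.02,0.02,0.02,0.02,0.02,0.02,0.02,0.02,0.02,0.02,0.02]}' && python3 go.py .535 .0587 .194; python3 look.py wrist wr4; python3 look.py top top4;python3 go.py .535 .0587 .194
```

```text
time: 7.4
tcp_pos: [0.5343, 0.0586, 0.1923]
ee_rot: [-0.463, -0.534, -0.463, 0.535]
wrist_force: [-0.7, -0.0, -0.5]
gripper_width: 0.035
t 7.4 p [0.5343 0.0586 0.1923] shift [-0.0017  0.0006 -0.0002] yaw -8.18 xaxis [-0.0019 -0.0011 -1.    ] F [-0.7 -0.  -0.5] w 0.035 q [-0.65  0.36  0.59  1.95 -0.25  0.91 -0.08]
t 7.5 p [0.5348 0.0576 0.1928] shift [-0.0012  0.0001 -0.0011] yaw -8.3 xaxis [-9.e-04 -9.e-04 -1.e+00] F [ 0.8  0.5 -0.7] w 0.0349 q [-0.65  0.36  0.59  1.95 -0.25  0.91 -0.08]
```

View pics/wr4.png

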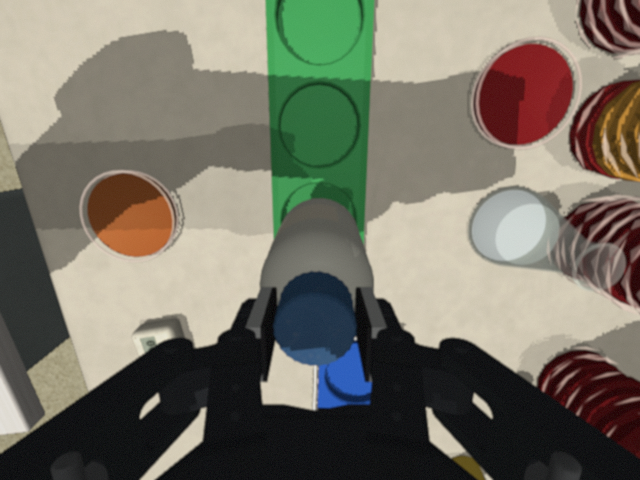

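View pics/top4.png

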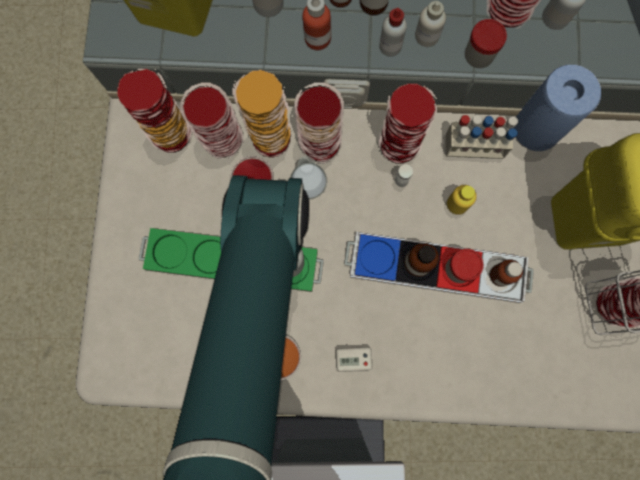

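Run:
```python
from h import *
s,p,M=pose(); im=cv2.imread('pics/wr4.png')
for uv in[(318.5,124.5)]: print(wcast(uv,.02,p,M))
c=im.copy()
for q in [(.571,.308),(.559,.225),(.547,.1418),(.535,.0587)]:
    P=[wproj((q[0]+.035*np.cos(a),q[1]+.035*np.sin(a),.02),p,M) for a in np.linspace(0,6.28,40)]
    cv2.polylines(c,[np.array(P).astype(int)],True,(0,255,255),1)
cv2.imwrite('pics/wr4o.png',cv2.resize(c[0:330,220:420],None,fx=1.8,fy=1.8))
```

```text
[0.55000148 0.14075935 0.02      ]
```

View pics/wr4o.png

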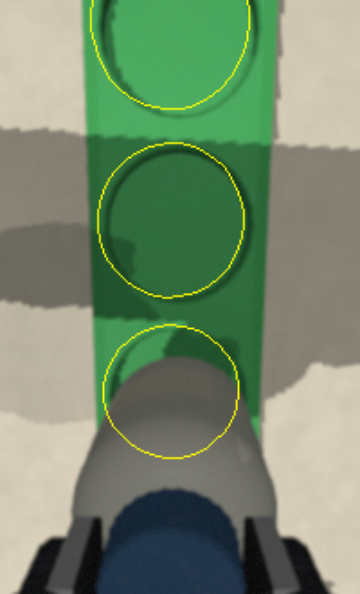

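The wrist overlay differs from the top-camera wells by 2–3 mm at long range. The grasp itself agreed with the top camera, so I trust that and descend.

```bash
python3 -m handwheel '{"xyz":[[0.015,0.001,0.0005],[0.015,0,0],[0.012,0,0],[0.009,0,0],[0.006,0,0],[0,0,0],[0,0,0]],"delta_rot":[[0,0,0],[0,0,0],[0,0,0],[0,0,0],[0,0,0],[0,0,0],[0,0,0]],"claw":[0.02,0.02,0.02,0.02,0.02,0.02,0.02]}' && python3 look.py scene sc5; python3 go.py .5355 .0577 .119; python3 -c "
import cv2;im=cv2.imread('pics/sc5.png');cv2.imwrite('pics/sc5c.png',cv2.resize(im[130:310,180:400],None,fx=3.3,fy=3.3))"
```

```text
time: 8.2
tcp_pos: [0.5362, 0.0582, 0.1364]
ee_rot: [0.463, 0.535, 0.463, -0.534]
wrist_force: [-0.4, 0.1, -0.5]
gripper_width: 0.0352
t 8.25 p [0.5364 0.0583 0.1367] shift [ 0.0177 -0.0008  0.0007] yaw -8.22 xaxis [ 9.e-04  2.e-04 -1.e+00] F [ 0.   0.7 -1. ] w 0.0351 q [-0.61  0.44  0.55  1.98 -0.32  0.8  -0.02]
```

View pics/sc5c.png

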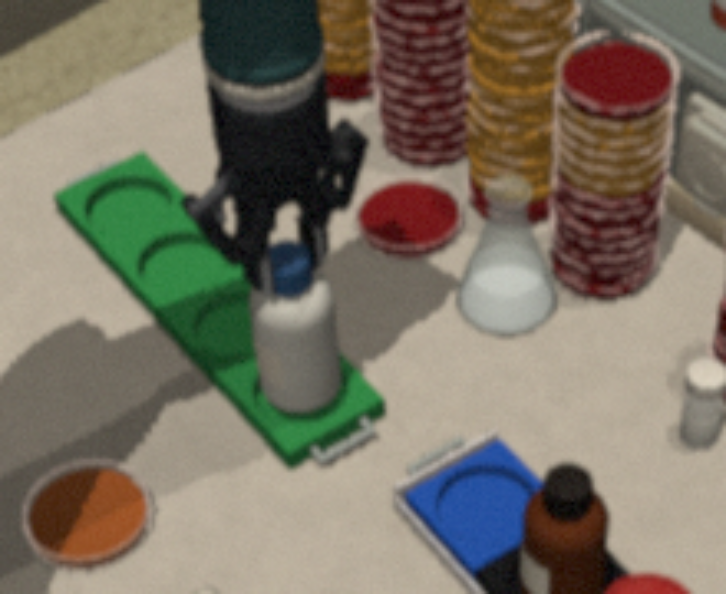

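```bash
python3 -m handwheel '{"xyz":[[0.005,0,0],[0.004,0,0],[0.003,0,0],[0.003,0,0],[0,0,0],[0,0,0]],"delta_rot":[[0,0,0],[0,0,0],[0,0,0],[0,0,0],[0,0,0],[0,0,0]],"claw":[0.02,0.02,0.02,0.02,0.02,0.02]}' && python3 go.py .5355 .0577 .119
```

```text
time: 8.85
tcp_pos: [0.536, 0.0583, 0.1212]
ee_rot: [-0.463, -0.535, -0.463, 0.535]
wrist_force: [0.4, -0.6, -0.6]
gripper_width: 0.0348
t 8.85 p [0.536  0.0583 0.1212] shift [ 0.0022 -0.0004  0.0006] yaw -8.22 xaxis [-1.e-04 -0.e+00 -1.e+00] F [ 0.4 -0.6 -0.6] w 0.0348 q [-0.6   0.46  0.54  1.99 -0.34  0.77 -0.01]
```

No contact yet, and it is inside the well (the bottom is about 7 mm up against a 20 mm rim). I'll lower the last few millimetres.

```bash
python3 -m handwheel '{"xyz":[[0.001,0,0],[0.001,0,0],[0.0005,0,0],[0,0,0],[0,0,0]],"delta_rot":[[0,0,0],[0,0,0],[0,0,0],[0,0,0],[0,0,0]],"claw":[0.02,0.02,0.02,0.02,0.02]}' && python3 go.py .5355 .0577 .119
```

```text
time: 9.35
tcp_pos: [0.5362, 0.0585, 0.1191]
ee_rot: [0.463, 0.535, 0.463, -0.534]
wrist_force: [-0.9, 1.0, 2.1]
gripper_width: 0.0351
t 9.35 p [0.5362 0.0585 0.1191] shift [ 0.0001 -0.0006  0.0009] yaw -8.21 xaxis [ 6.e-04  4.e-04 -1.e+00] F [-0.9  1.   2.1] w 0.0351 q [-0.6   0.47  0.54  1.99 -0.34  0.77 -0.  ]
```

```bash
python3 -m handwheel '{"xyz":[[0,0,0],[0,0,0],[0,0,0],[0,0,0],[-0.02,0,0],[-0.03,0,0],[-0.03,0,0],[-0.03,0,0],[-0.02,0,0]],"delta_rot":[[0,0,0],[0,0,0],[0,0,0],[0,0,0],[0,0,0],[0,0,0],[0,0,0],[0,0,0],[0,0,0]],"claw":[0.037,0.04,0.05,0.065,0.065,0.065,0.065,0.065,0.065]}' && python3 go.py .5397 -.1988 .25; python3 look.py scene sc6;  python3 -c "
import cv2;im=cv2.imread('pics/sc6.png');cv2.imwrite('pics/sc6c.png',cv2.resize(im[130:310,180:400],None,fx=3.3,fy=3.3))"
```

```text
time: 10.25
tcp_pos: [0.5366, 0.0581, 0.2509]
ee_rot: [0.463, 0.535, 0.462, -0.534]
wrist_force: [-1.0, -1.2, 0.1]
gripper_width: 0.065
t 10.25 p [0.5366 0.0581 0.2509] shift [0.0007 0.0399 0.2538] yaw -8.24 xaxis [ 2.2e-03  7.0e-04 -1.0e+00] F [-1.  -1.2  0.1] w 0.065 q [-0.69  0.28  0.62  1.89 -0.19  1.03 -0.13]
```

View pics/sc6c.png

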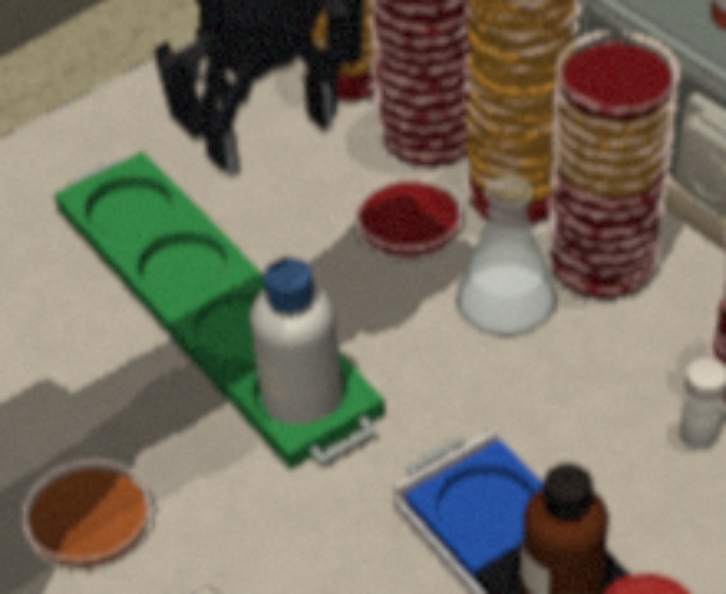

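The blue bottle stands upright, seated in the rightmost green well. Black is next.

```bash
python3 -m handwheel '{"xyz":[[0,0.004,0.0255],[0,0.004,0.0255],[0,0.004,0.0255],[0,0.004,0.0255],[0,0.004,0.0255],[0,0.004,0.0255],[0,0.004,0.0255],[0,0.004,0.0255],[0,0.004,0.0255],[0,0.004,0.0255],[0.01,0,0],[0,0,0]],"delta_rot":[[0,0,0],[0,0,0],[0,0,0],[0,0,0],[0,0,0],[0,0,0],[0,0,0],[0,0,0],[0,0,0],[0,0,0],[0,0,0],[0,0,0]],"claw":[0.065,0.065,0.065,0.065,0.065,0.065,0.065,0.065,0.065,0.065,0.065,0.065]}' && python3 go.py .540 -.1995 .110
python3 look.py wrist wr7;python3 go.py .540 -.1995 .110
cat > ov.py <<'E'
# overlay circle (d,z) at tool xy on wrist pic: python3 ov.py pic d z
import sys
from h import *
im=cv2.imread(f'pics/{sys.argv[1]}.png'); d,z=float(sys.argv[2]),float(sys.argv[3]); s,p,M=pose()
P=[wproj((p[0]+d/2*np.cos(a),p[1]+d/2*np.sin(a),z),p,M) for a in np.linspace(0,6.28,40)]
cv2.polylines(im,[np.array(P).astype(int)],True,(0,255,255),1)
cv2.imwrite(f'pics/{sys.argv[1]}o.png',cv2.resize(im[150:480,160:480],None,fx=1.8,fy=1.8))
E
python3 ov.py wr7 .032 .130
```

```text
time: 11.5
tcp_pos: [0.538, -0.1996, 0.237]
ee_rot: [-0.462, -0.534, -0.463, 0.535]
wrist_force: [0.0, 0.9, -0.4]
gripper_width: 0.0651
t 11.5 p [ 0.538  -0.1996  0.237 ] shift [ 0.127   0.0024 -0.0003] yaw -8.29 xaxis [-3.e-03  9.e-04 -1.e+00] F [ 0.   0.9 -0.4] w 0.0651 q [-0.25  0.38  0.7   1.82 -0.28  1.04  0.41]
t 11.55 p [ 0.5385 -0.1988  0.2376] shift [0.1276 0.0019 0.0006] yaw -8.2 xaxis [-0.0023  0.0011 -1.    ] F [-0.5 -0.   0.5] w 0.0652 q [-0.25  0.38  0.7   1.82 -0.28  1.04  0.41]
```

View pics/wr7o.png

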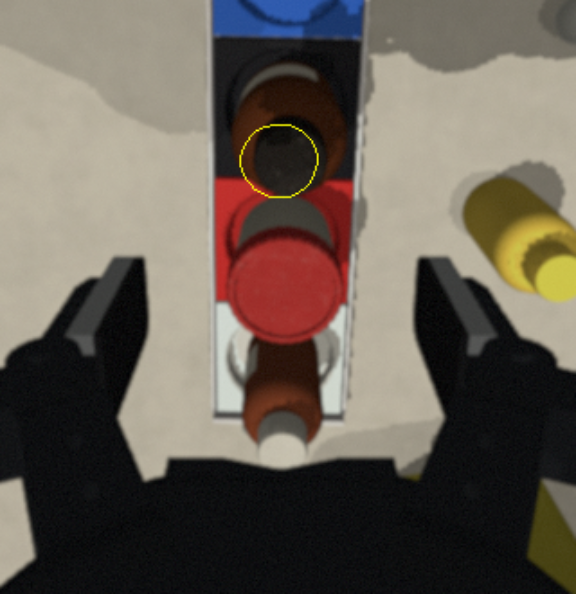

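```bash
python3 -m handwheel '{"xyz":[[0.021,0.002,0.0005],[0.021,0,0],[0.021,0,0],[0.021,0,0],[0.021,0,0],[0.021,0,0],[0,0,0],[0,0,0]],"delta_rot":[[0,0,0],[0,0,0],[0,0,0],[0,0,0],[0,0,0],[0,0,0],[0,0,0],[0,0,0]],"claw":[0.065,0.065,0.065,0.065,0.065,0.065,0.065,0.065]}' && python3 go.py .540 -.1995 .110
python3 look.py wrist wr8;python3 ov.py wr8 .032 .130
```

```text
time: 12.35
tcp_pos: [0.5413, -0.1996, 0.113]
ee_rot: [-0.463, -0.534, -0.463, 0.534]
wrist_force: [-0.8, -0.2, 0.7]
gripper_width: 0.0648
t 12.35 p [ 0.5413 -0.1996  0.113 ] shift [ 0.003  -0.0013  0.0001] yaw -8.13 xaxis [-4.e-04  3.e-04 -1.e+00] F [-0.8 -0.2  0.7] w 0.0648 q [-0.17  0.55  0.61  1.91 -0.42  0.81  0.53]
```

View pics/wr8o.png

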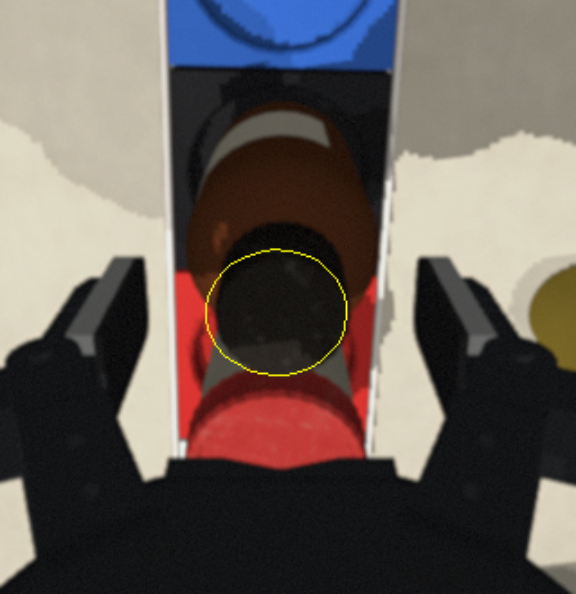

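```bash
python3 -c "
import cv2,numpy as np;im=cv2.imread('pics/wr8.png')[260:400,250:390];im=np.clip((im/255.)**.5*255,0,255).astype('uint8');cv2.imwrite('pics/wr8c.png',cv2.resize(im,None,fx=4,fy=4,interpolation=cv2.INTER_CUBIC))"
```

```text
(no output)
```

View pics/wr8c.png

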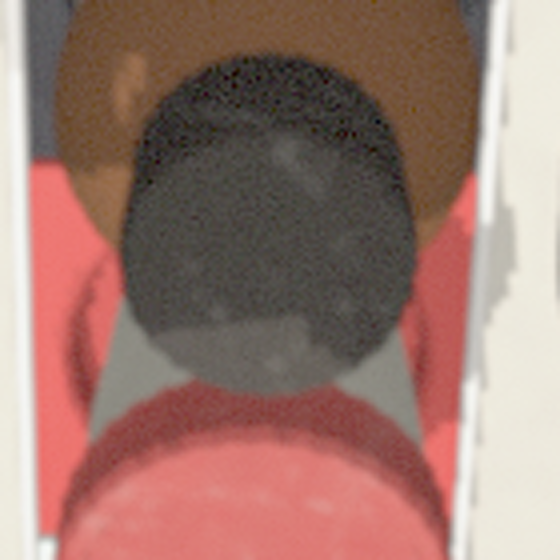

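```bash
python3 -m handwheel '{"xyz":[[0.0015,0.001,0],[0,0,0],[0,0,0],[0,0,0],[0,0,0],[0,0,0],[0,0,0],[0,0,0],[-0.01,0,0],[-0.02,0,0],[-0.03,0,0],[-0.03,0,0]],"delta_rot":[[0,0,0],[0,0,0],[0,0,0],[0,0,0],[0,0,0],[0,0,0],[0,0,0],[0,0,0],[0,0,0],[0,0,0],[0,0,0],[0,0,0]],"claw":[0.06,0.05,0.04,0.03,0.02,0.02,0.02,0.02,0.02,0.02,0.02,0.02]}' 50 && python3 go.py .54 -.1995 .111; python3 look.py wrist wr9; python3 go.py .54 -.1995 .111
```

```text
time: 13.6
tcp_pos: [0.5415, -0.2007, 0.2022]
ee_rot: [-0.463, -0.534, -0.463, 0.535]
wrist_force: [1.2, 0.1, -1.5]
gripper_width: 0.0321
t 13.6 p [ 0.5415 -0.2007  0.2022] shift [ 0.0912 -0.0016 -0.001 ] yaw -8.24 xaxis [-0.0011 -0.     -1.    ] F [ 1.2  0.1 -1.5] w 0.0321 q [-0.23  0.43  0.68  1.85 -0.32  0.98  0.45]
t 13.65 p [ 0.5443 -0.2021  0.2074] shift [ 0.0964 -0.0053 -0.002 ] yaw -8.26 xaxis [ 0.0073 -0.0015 -1.    ] F [ 1.4 -2.4  2.3] w 0.0322 q [-0.23  0.43  0.69  1.84 -0.32  0.98  0.45]
```

View pics/wr9.png

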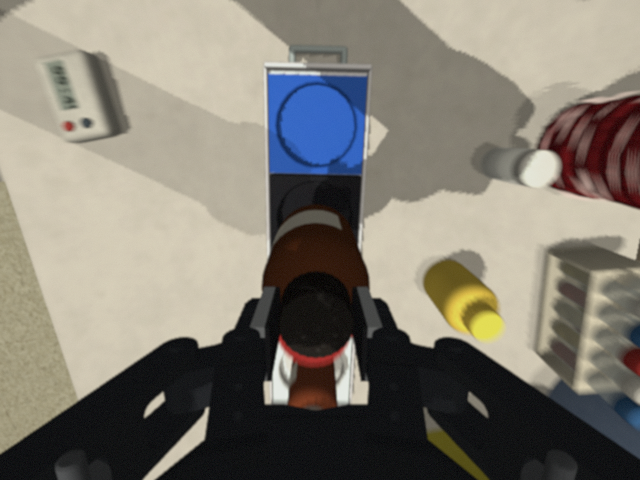

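```bash
cat > held.py <<'E'
# held.py pic h d : predicted cap-top extents for tool-z offsets
import sys
from h import *
h,d=float(sys.argv[2]),float(sys.argv[3]); p=np.zeros(3); M=np.array([[0,0.,0],[0,0,0],[0,0,0]]); M=np.eye(3)
for o in(-.006,-.004,-.002,0,.002):
    P=np.array([wproj((-h,d/2*np.cos(a),o+d/2*np.sin(a)),p,M) for a in np.linspace(0,6.28,60)])
    print(o,P.min(0).round(1),P.max(0).round(1))
im=cv2.imread(f'pics/{sys.argv[1]}.png')
P=[wproj((-h,d/2*np.cos(a),d/2*np.sin(a)),p,M) for a in np.linspace(0,6.28,60)]
im=np.clip((im/255.)**.6*255,0,255).astype('uint8')
k=im.copy(); cv2.polylines(k,[np.array(P).astype(int)],True,(0,255,255),1)
cv2.imwrite(f'pics/{sys.argv[1]}h.png',cv2.resize(cv2.hconcat([im[240:420,250:390],k[240:420,250:390]]),None,fx=2.8,fy=2.8,interpolation=cv2.INTER_CUBIC))
E
python3 held.py wr9 .0185 .032
```

```text
-0.006 [273.4 277. ] [353.8 349.2]
-0.004 [273.6 281.8] [353.7 353.4]
-0.002 [273.8 286.6] [353.5 357.6]
0 [273.9 291.3] [353.4 361.8]
0.002 [274.1 296. ] [353.2 365.9]
```

View pics/wr9h.png

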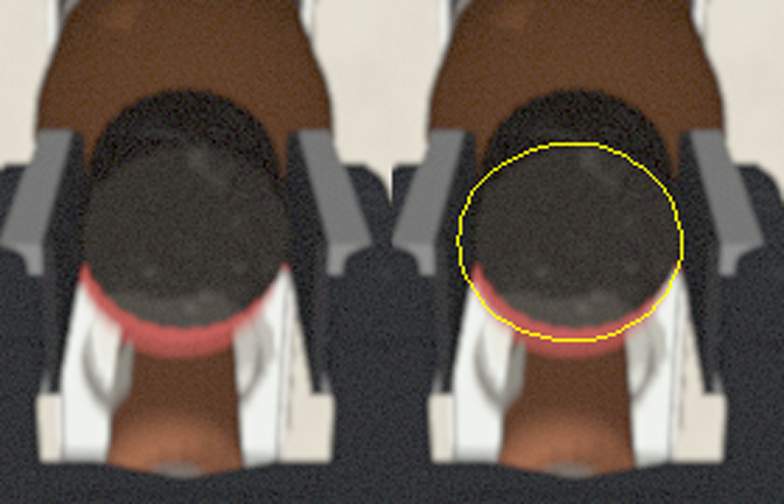

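The black bottle is held with a 32 mm opening. Its cap sits about 1.5 mm toward +y of the tool. It has to pass over the blue bottle, so I'll raise it another 70 mm.

```bash
python3 -m handwheel '{"xyz":[[-0.03,0,0],[-0.03,0,0],[-0.015,0,0],[0,0,0],[0,0,0]],"delta_rot":[[0,0,0],[0,0,0],[0,0,0],[0,0,0],[0,0,0]],"claw":[0.02,0.02,0.02,0.02,0.02]}' && python3 go.py .5475 .1395 .28
```

```text
time: 14.15
tcp_pos: [0.5415, -0.2003, 0.2754]
ee_rot: [-0.463, -0.534, -0.463, 0.535]
wrist_force: [0.6, 0.5, -2.2]
gripper_width: 0.0325
t 14.15 p [ 0.5415 -0.2003  0.2754] shift [-0.0044 -0.0426 -0.3372] yaw -8.21 xaxis [-1.e-03  6.e-04 -1.e+00] F [ 0.6  0.5 -2.2] w 0.0325 q [-0.27  0.35  0.72  1.77 -0.25  1.12  0.39]
```

```bash
python3 -m handwheel '{"xyz":[[0,-0.0039,-0.0306],[0,-0.0039,-0.0306],[0,-0.0039,-0.0306],[0,-0.0039,-0.0306],[0,-0.0039,-0.0306],[0,-0.0039,-0.0306],[0,-0.0039,-0.0306],[0,-0.0039,-0.0306],[0,-0.0039,-0.0306],[0,-0.0039,-0.0306],[0,-0.0039,-0.0306],[0,0,0]],"delta_rot":[[0,0,0],[0,0,0],[0,0,0],[0,0,0],[0,0,0],[0,0,0],[0,0,0],[0,0,0],[0,0,0],[0,0,0],[0,0,0],[0,0,0]],"claw":[0.02,0.02,0.02,0.02,0.02,0.02,0.02,0.02,0.02,0.02,0.02,0.02]}' && python3 -m handwheel '{"xyz":[[0.03,0,0],[0.03,0,0],[0.03,0,0],[0.02,0,0],[0.015,0,0],[0,0,0],[0,0,0]],"delta_rot":[[0,0,0],[0,0,0],[0,0,0],[0,0,0],[0,0,0],[0,0,0],[0,0,0]],"claw":[0.02,0.02,0.02,0.02,0.02,0.02,0.02]}' && python3 go.py .5475 .1395 .1065; python3 look.py scene sc10; python3 -c "
import cv2;im=cv2.imread('pics/sc10.png');cv2.imwrite('pics/sc10c.png',cv2.resize(im[130:310,180:400],None,fx=3.3,fy=3.3))"
```

```text
time: 15.35
tcp_pos: [0.546, 0.1442, 0.2737]
ee_rot: [-0.464, -0.532, -0.466, 0.534]
wrist_force: [-0.4, 0.7, -0.6]
gripper_width: 0.0316
time: 16.05
tcp_pos: [0.5478, 0.1382, 0.1512]
ee_rot: [-0.463, -0.534, -0.463, 0.535]
wrist_force: [0.9, 0.9, -0.0]
gripper_width: 0.0318
t 16.05 p [0.5478 0.1382 0.1512] shift [ 0.0447 -0.0005 -0.0013] yaw -8.24 xaxis [-2.e-04 -5.e-04 -1.e+00] F [ 0.9  0.9 -0. ] w 0.0318 q [-0.73  0.46  0.54  1.91 -0.3   0.86 -0.18]
```

View pics/sc10c.png

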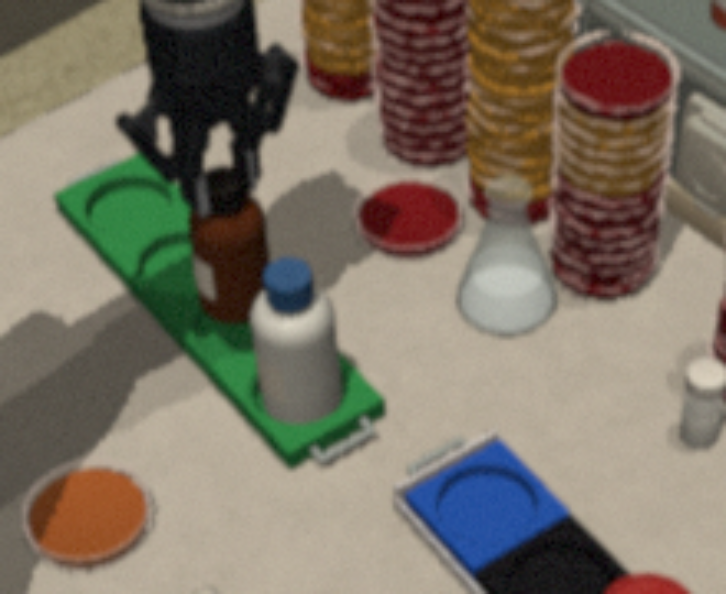

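```bash
python3 -m handwheel '{"xyz":[[0.012,0,-0.001],[0.01,0,0],[0.008,0,0],[0.006,0,0],[0.004,0,0],[0.002,0,0],[0,0,0],[0,0,0]],"delta_rot":[[0,0,0],[0,0,0],[0,0,0],[0,0,0],[0,0,0],[0,0,0],[0,0,0],[0,0,0]],"claw":[0.02,0.02,0.02,0.02,0.02,0.02,0.02,0.02]}' && python3 go.py .5475 .1395 .1065
```

```text
time: 16.9
tcp_pos: [0.548, 0.1395, 0.1095]
ee_rot: [0.463, 0.535, 0.463, -0.534]
wrist_force: [0.0, 0.5, -1.1]
gripper_width: 0.0317
t 16.9 p [0.548  0.1395 0.1095] shift [ 0.003  -0.0005  0.0001] yaw -8.22 xaxis [ 5.e-04  1.e-04 -1.e+00] F [ 0.   0.5 -1.1] w 0.0317 q [-0.7   0.52  0.5   1.93 -0.35  0.78 -0.14]
```

```bash
python3 -m handwheel '{"xyz":[[0.001,0,0],[0.001,0,0],[0.001,0,0],[0,0,0],[0,0,0]],"delta_rot":[[0,0,0],[0,0,0],[0,0,0],[0,0,0],[0,0,0]],"claw":[0.02,0.02,0.02,0.02,0.02]}' && python3 go.py .5475 .1395 .1065
```

```text
time: 17.4
tcp_pos: [0.5482, 0.1397, 0.1072]
ee_rot: [0.463, 0.535, 0.463, -0.534]
wrist_force: [-1.3, -0.2, 4.6]
gripper_width: 0.0321
t 17.4 p [0.5482 0.1397 0.1072] shift [ 0.0007 -0.0006  0.0003] yaw -8.22 xaxis [ 7.e-04  8.e-04 -1.e+00] F [-1.3 -0.2  4.6] w 0.0321 q [-0.7   0.52  0.5   1.93 -0.35  0.77 -0.14]
```

The bottle touched down at the expected height. I'll release it and lift away.

```bash
python3 -m handwheel '{"xyz":[[0,0,0],[0,0,0],[0,0,0],[0,0,0],[-0.02,0,0],[-0.03,0,0],[-0.03,0,0],[-0.03,0,0],[-0.03,0,0],[0,0,0]],"delta_rot":[[0,0,0],[0,0,0],[0,0,0],[0,0,0],[0,0,0],[0,0,0],[0,0,0],[0,0,0],[0,0,0],[0,0,0]],"claw":[0.034,0.04,0.05,0.065,0.065,0.075,0.08,0.084,0.084,0.084]}' && python3 go.py .5275 -.2835 .25; python3 look.py scene sc11;  python3 -c "
import cv2;im=cv2.imread('pics/sc11.png');cv2.imwrite('pics/sc11c.png',cv2.resize(im[130:310,180:400],None,fx=3.3,fy=3.3))"
```

```text
time: 18.4
tcp_pos: [0.5502, 0.1399, 0.2504]
ee_rot: [0.464, 0.537, 0.462, -0.532]
wrist_force: [1.0, 0.0, -0.0]
gripper_width: 0.0844
t 18.4 p [0.5502 0.1399 0.2504] shift [-0.0011  0.0381  0.4223] yaw -8.23 xaxis [ 0.0071  0.0031 -1.    ] F [ 1.  0. -0.] w 0.0844 q [-0.78  0.33  0.59  1.83 -0.21  1.04 -0.25]
```

View pics/sc11c.png

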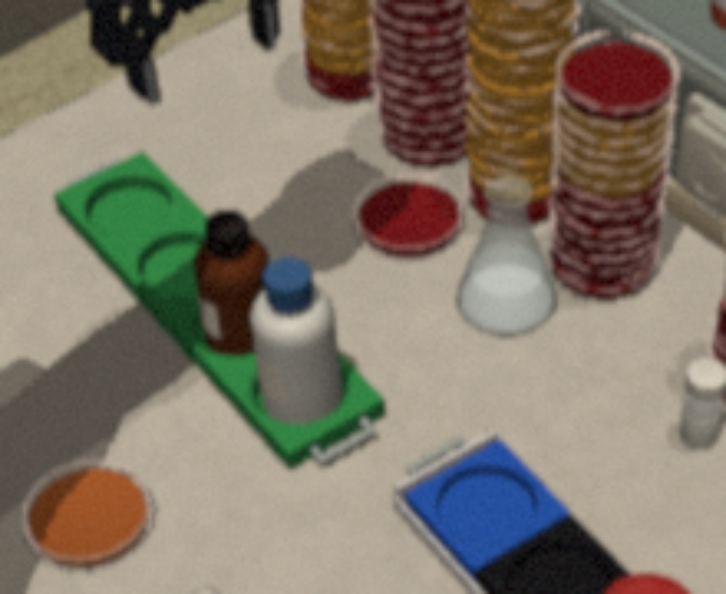

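The black bottle stands upright in the third well. Next is the jar.

```bash
python3 -m handwheel '{"xyz":[[0,0.0035,0.0384],[0,0.0035,0.0384],[0,0.0035,0.0384],[0,0.0035,0.0384],[0,0.0035,0.0384],[0,0.0035,0.0384],[0,0.0035,0.0384],[0,0.0035,0.0384],[0,0.0035,0.0384],[0,0.0035,0.0384],[0,0.0035,0.0384],[0,0,0]],"delta_rot":[[0,0,0],[0,0,0],[0,0,0],[0,0,0],[0,0,0],[0,0,0],[0,0,0],[0,0,0],[0,0,0],[0,0,0],[0,0,0],[0,0,0]],"claw":[0.084,0.084,0.084,0.084,0.084,0.084,0.084,0.084,0.084,0.084,0.084,0.084]}' && python3 -m handwheel '{"xyz":[[0.02,0,0],[0.02,0,0],[0.02,0,0],[0,0,0],[0,0,0]],"delta_rot":[[0,0,0],[0,0,0],[0,0,0],[0,0,0],[0,0,0]],"claw":[0.084,0.084,0.084,0.084,0.084]}' && python3 go.py .5275 -.2835 .062;python3 look.py wrist wr12;python3 look.py top top12;python3 ov.py wr12 .064 .085; python3 go.py .5275 -.2835 .062
```

```text
time: 19.65
tcp_pos: [0.5227, -0.2903, 0.2452]
ee_rot: [-0.461, -0.535, -0.46, 0.538]
wrist_force: [-0.6, -0.5, 0.3]
gripper_width: 0.0841
time: 20.15
tcp_pos: [0.5252, -0.2836, 0.1857]
ee_rot: [-0.462, -0.534, -0.463, 0.535]
wrist_force: [0.2, 0.4, 0.2]
gripper_width: 0.0839
t 20.15 p [ 0.5252 -0.2836  0.1857] shift [ 0.1237  0.0025 -0.0004] yaw -8.21 xaxis [-1.7e-03  4.0e-04 -1.0e+00] F [0.2 0.4 0.2] w 0.0839 q [-0.07  0.49  0.68  1.81 -0.37  0.97  0.62]
t 20.25 p [ 0.526  -0.2841  0.187 ] shift [ 0.125   0.0013 -0.0009] yaw -8.21 xaxis [ 1.e-03 -5.e-04 -1.e+00] F [-0.6 -0.   0.4] w 0.0841 q [-0.07  0.49  0.68  1.81 -0.37  0.97  0.62]
```

View pics/wr12o.png

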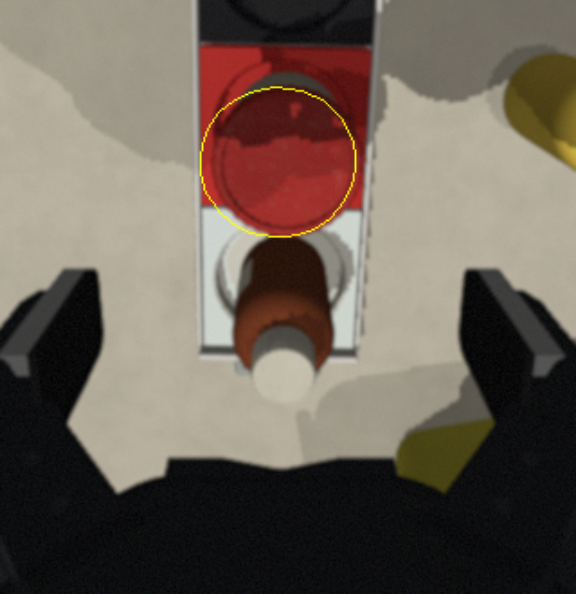

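View pics/top12.png

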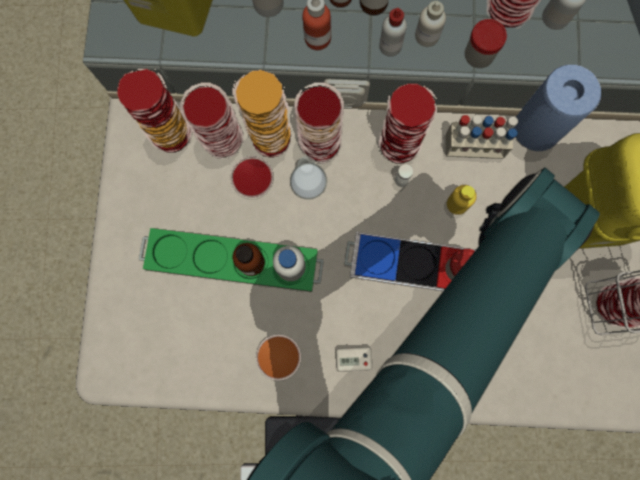

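```bash
python3 -c "
import cv2,numpy as np;im=cv2.imread('pics/wr12.png')[160:300,250:390];im=np.clip((im/255.)**.6*255,0,255).astype('uint8');cv2.imwrite('pics/wr12c.png',cv2.resize(im,None,fx=4,fy=4,interpolation=cv2.INTER_CUBIC))"
python3 - <<'E'
from h import *
for n,uv in[('top',(553,247)),('top',(560,247)),('scene',(470,345)),('scene',(478,385)),('scene',(555,415))]: print(n,uv,cast(n,uv,0).round(3))
for z in(.2,.25,.3): print(z,cast('top',(552,195),z).round(3),cast('scene',(480,295),z).round(3),cast('scene',(553,383),z).round(3))
E
```

```text
top (553, 247) [ 0.571 -0.483  0.   ]
top (560, 247) [ 0.571 -0.497  0.   ]
scene (470, 345) [ 0.656 -0.446  0.   ]
scene (478, 385) [ 0.589 -0.511  0.   ]
scene (555, 415) [ 0.639 -0.655  0.   ]
0.2 [ 0.63  -0.411  0.2  ] [ 0.63 -0.44  0.2 ] [ 0.561 -0.626  0.2  ]
0.25 [ 0.617 -0.392  0.25 ] [ 0.592 -0.453  0.25 ] [ 0.527 -0.629  0.25 ]
0.3 [ 0.605 -0.372  0.3  ] [ 0.553 -0.466  0.3  ] [ 0.493 -0.631  0.3  ]
```

View pics/wr12c.png

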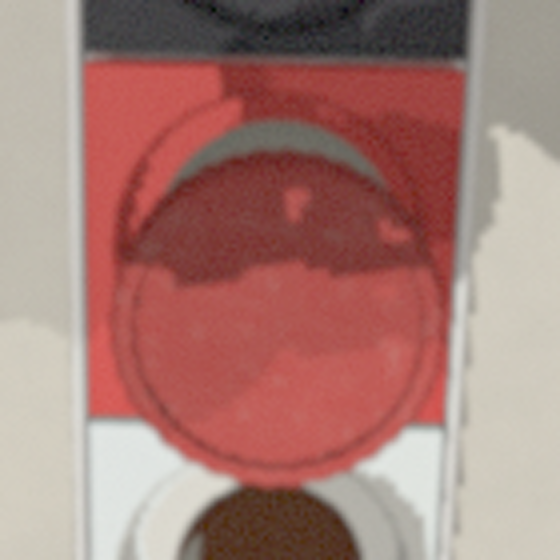

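The jar lid spans columns 279–361 and sits about 3 mm further along tool y. I'll correct for that and go down.

```bash
python3 -m handwheel '{"xyz":[[0.0215,0.003,0.001],[0.0215,0,0],[0.0215,0,0],[0.0215,0,0],[0.0215,0,0],[0.02,0,0],[0,0,0],[0,0,0]],"delta_rot":[[0,0,0],[0,0,0],[0,0,0],[0,0,0],[0,0,0],[0,0,0],[0,0,0],[0,0,0]],"claw":[0.084,0.084,0.084,0.084,0.084,0.084,0.084,0.084]}' && python3 go.py .528 -.2840 .058
python3 look.py wrist wr13
```

```text
time: 21.05
tcp_pos: [0.5289, -0.2858, 0.0597]
ee_rot: [0.463, 0.535, 0.463, -0.534]
wrist_force: [0.6, -0.2, 0.1]
gripper_width: 0.0842
t 21.05 p [ 0.5289 -0.2858  0.0597] shift [ 0.0017 -0.0011 -0.0017] yaw -8.22 xaxis [ 9.e-04 -5.e-04 -1.e+00] F [ 0.6 -0.2  0.1] w 0.0842 q [ 0.02  0.67  0.57  1.87 -0.51  0.76  0.73]
```

View pics/wr13.png

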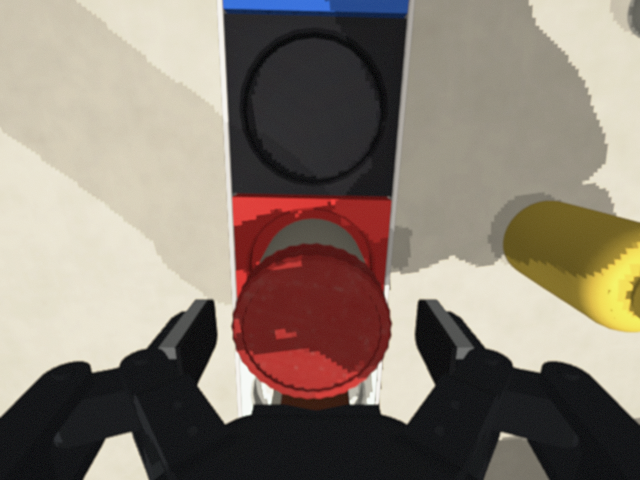

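```bash
python3 held.py wr13 .0253 .064
```

```text
-0.006 [228.9 242.3] [398.1 393.3]
-0.004 [229.3 247.7] [397.7 397.4]
-0.002 [229.6 253. ] [397.3 401.5]
0 [230.  258.3] [397.  405.5]
0.002 [230.4 263.6] [396.6 409.5]
```

```bash
python3 -m handwheel '{"xyz":[[0.001,-0.001,-0.001],[0,0,0],[0,0,0],[0,0,0],[0,0,0],[0,0,0],[0,0,0],[0,0,0],[-0.01,0,0],[-0.02,0,0],[-0.02,0,0],[-0.02,0,0]],"delta_rot":[[0,0,0],[0,0,0],[0,0,0],[0,0,0],[0,0,0],[0,0,0],[0,0,0],[0,0,0],[0,0,0],[0,0,0],[0,0,0],[0,0,0]],"claw":[0.08,0.075,0.07,0.065,0.055,0.05,0.05,0.05,0.05,0.05,0.05,0.05]}' 50 && python3 go.py .528 -.2840 .058; python3 look.py wrist wr14; python3 held.py wr14 .026 .064;python3 go.py .528 -.2840 .058
```

```text
time: 22.3
tcp_pos: [0.5274, -0.2844, 0.1288]
ee_rot: [-0.463, -0.534, -0.463, 0.535]
wrist_force: [-0.1, -0.2, -0.5]
gripper_width: 0.0604
t 22.3 p [ 0.5274 -0.2844  0.1288] shift [ 0.0708  0.0006 -0.0005] yaw -8.23 xaxis [-2.e-04 -1.e-04 -1.e+00] F [-0.1 -0.2 -0.5] w 0.0604 q [-0.04  0.57  0.64  1.85 -0.43  0.87  0.67]
-0.006 [228.4 242.8] [398.5 394.6]
-0.004 [228.8 248.3] [398.1 398.7]
-0.002 [229.2 253.7] [397.8 402.7]
0 [229.6 259. ] [397.4 406.8]
0.002 [230.  264.3] [397.1 410.8]
t 22.35 p [ 0.5291 -0.2855  0.1321] shift [ 0.0741 -0.0017 -0.0015] yaw -8.24 xaxis [ 0.0047 -0.0019 -1.    ] F [ 0.7 -1.1  0.9] w 0.0602 q [-0.04  0.56  0.64  1.84 -0.43  0.87  0.67]
```

View pics/wr14.png

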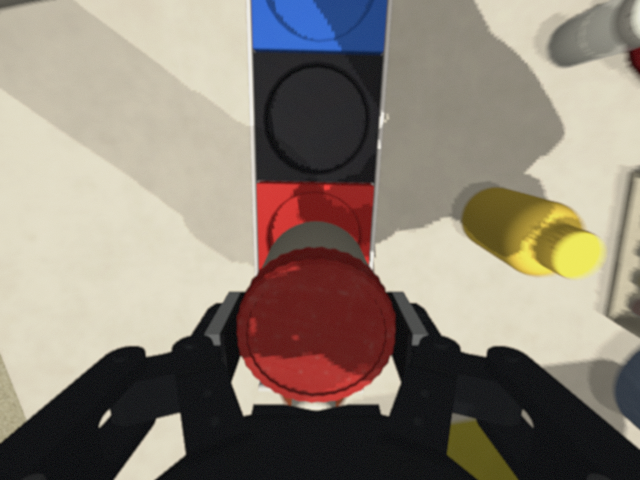

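```bash
python3 -m handwheel '{"xyz":[[-0.03,0,0],[-0.03,0,0],[-0.03,0,0],[0,0,0],[0,0,0]],"delta_rot":[[0,0,0],[0,0,0],[0,0,0],[0,0,0],[0,0,0]],"claw":[0.05,0.05,0.05,0.05,0.05]}' && python3 go.py .5595 .2245 .22; python3 look.py scene sc15; python3 -c "
import cv2;im=cv2.imread('pics/sc15.png');cv2.imwrite('pics/sc15c.png',cv2.resize(im[150:400,270:500],None,fx=2.4,fy=2.4))"
```

```text
time: 22.85
tcp_pos: [0.5276, -0.2842, 0.2181]
ee_rot: [0.463, 0.535, 0.463, -0.534]
wrist_force: [-0.1, 0.2, -1.3]
gripper_width: 0.0604
t 22.85 p [ 0.5276 -0.2842  0.2181] shift [-0.0018 -0.0411 -0.508 ] yaw -8.21 xaxis [ 1.1e-03  1.0e-04 -1.0e+00] F [-0.1  0.2 -1.3] w 0.0604 q [-0.09  0.46  0.71  1.78 -0.34  1.03  0.6 ]
```

View pics/sc15c.png

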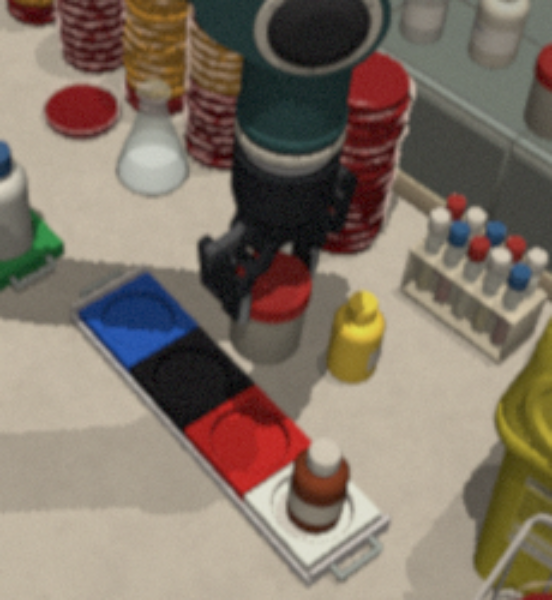

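```bash
python3 -m handwheel '{"xyz":[[0,-0.003,-0.0362],[0,-0.003,-0.0362],[0,-0.003,-0.0362],[0,-0.003,-0.0362],[0,-0.003,-0.0362],[0,-0.003,-0.0362],[0,-0.003,-0.0362],[0,-0.003,-0.0362],[0,-0.003,-0.0362],[0,-0.003,-0.0362],[0,-0.003,-0.0362],[0,-0.003,-0.0362]],"delta_rot":[[0,0,0],[0,0,0],[0,0,0],[0,0,0],[0,0,0],[0,0,0],[0,0,0],[0,0,0],[0,0,0],[0,0,0],[0,0,0],[0,0,0]],"claw":[0.05,0.05,0.05,0.05,0.05,0.05,0.05,0.05,0.05,0.05,0.05,0.05]}' && python3 -m handwheel '{"xyz":[[0,-0.003,-0.03],[0,-0.001,-0.025],[0,0,-0.015],[0,0,0],[0,0,0],[0,0,0]],"delta_rot":[[0,0,0],[0,0,0],[0,0,0],[0,0,0],[0,0,0],[0,0,0]],"claw":[0.05,0.05,0.05,0.05,0.05,0.05]}'; python3 go.py .5595 .2235 .12; python3 look.py wrist wr16; python3 go.py .5595 .2235 .12
```

```text
time: 24.1
tcp_pos: [0.5529, 0.152, 0.2162]
ee_rot: [-0.463, -0.534, -0.463, 0.536]
wrist_force: [1.6, -0.4, -2.0]
gripper_width: 0.0606
time: 24.7
tcp_pos: [0.5601, 0.2184, 0.2176]
ee_rot: [-0.462, -0.535, -0.462, 0.536]
wrist_force: [0.4, 0.5, -0.6]
gripper_width: 0.0609
t 24.7 p [0.5601 0.2184 0.2176] shift [ 0.0976 -0.0013 -0.0051] yaw -8.38 xaxis [-4.e-04 -1.e-03 -1.e+00] F [ 0.4  0.5 -0.6] w 0.0609 q [-0.88  0.44  0.59  1.77 -0.28  1.02 -0.33]
t 24.75 p [0.5602 0.2186 0.2178] shift [ 0.0978 -0.0014 -0.0049] yaw -8.38 xaxis [-2.e-04 -6.e-04 -1.e+00] F [-0.1  0.3 -0.6] w 0.0608 q [-0.88  0.44  0.59  1.77 -0.28  1.02 -0.33]
```

View pics/wr16.png

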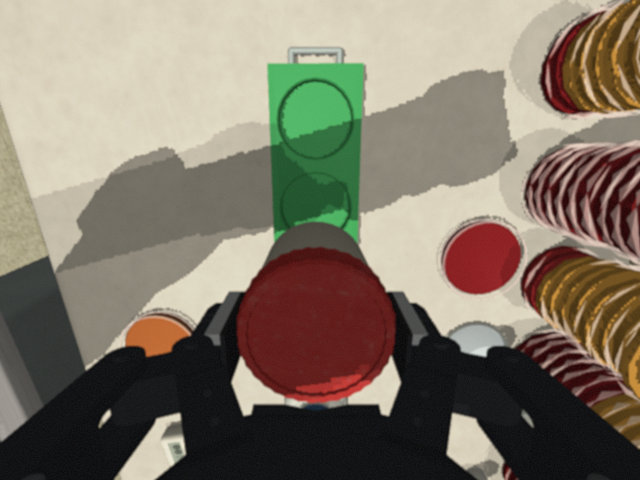

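```bash
python3 -m handwheel '{"xyz":[[0.015,0,-0.003],[0.02,-0.001,-0.002],[0.025,0,0],[0.025,0,0],[0.02,0,0],[0.015,0,0],[0.01,0,0],[0,0,0],[0,0,0]],"delta_rot":[[0,0,0],[0,0,0],[0,0,0],[0,0,0],[0,0,0],[0,0,0],[0,0,0],[0,0,0],[0,0,0]],"claw":[0.05,0.05,0.05,0.05,0.05,0.05,0.05,0.05,0.05]}'; python3 go.py .5595 .2235 .0537; python3 look.py scene sc17; python3 -c "
import cv2;im=cv2.imread('pics/sc17.png');cv2.imwrite('pics/sc17c.png',cv2.resize(im[130:310,180:400],None,fx=3.3,fy=3.3))"
```

```text
time: 25.65
tcp_pos: [0.5603, 0.2257, 0.0882]
ee_rot: [0.463, 0.535, 0.463, -0.534]
wrist_force: [-0.1, 0.3, -0.2]
gripper_width: 0.0603
t 25.65 p [0.5603 0.2257 0.0882] shift [ 0.0345 -0.0005  0.0023] yaw -8.24 xaxis [ 9.e-04  3.e-04 -1.e+00] F [-0.1  0.3 -0.2] w 0.0603 q [-0.82  0.61  0.51  1.85 -0.4   0.79 -0.24]
```

View pics/sc17c.png

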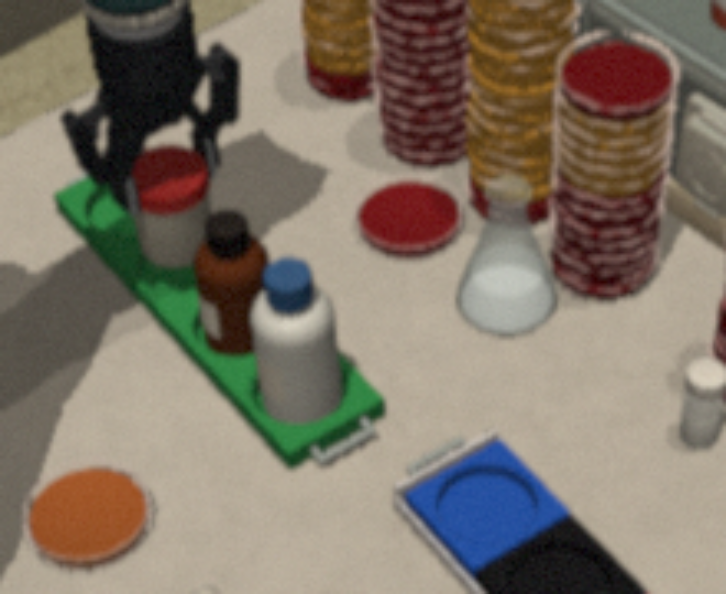

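```bash
python3 -m handwheel '{"xyz":[[0.008,0,0.0015],[0.007,0,0],[0.006,0,0],[0.004,0,0],[0.003,0,0],[0.002,0,0],[0,0,0],[0,0,0]],"delta_rot":[[0,0,0],[0,0,0],[0,0,0],[0,0,0],[0,0,0],[0,0,0],[0,0,0],[0,0,0]],"claw":[0.05,0.05,0.05,0.05,0.05,0.05,0.05,0.05]}'; python3 go.py .5595 .2235 .0537
```

```text
time: 26.5
tcp_pos: [0.5597, 0.2242, 0.0579]
ee_rot: [0.463, 0.535, 0.463, -0.534]
wrist_force: [0.2, -0.3, -0.6]
gripper_width: 0.0605
t 26.5 p [0.5597 0.2242 0.0579] shift [ 0.0042 -0.0001  0.0008] yaw -8.22 xaxis [ 3.e-04  1.e-04 -1.e+00] F [ 0.2 -0.3 -0.6] w 0.0605 q [-0.79  0.65  0.48  1.86 -0.43  0.74 -0.22]
```

```bash
python3 -m handwheel '{"xyz":[[0.0015,0,0],[0.001,0,0],[0.001,0,0],[0.0005,0,0],[0,0,0],[0,0,0]],"delta_rot":[[0,0,0],[0,0,0],[0,0,0],[0,0,0],[0,0,0],[0,0,0]],"claw":[0.05,0.05,0.05,0.05,0.05,0.05]}'; python3 go.py .5595 .2235 .0537
```

```text
time: 27.1
tcp_pos: [0.5596, 0.2242, 0.0538]
ee_rot: [0.463, 0.535, 0.463, -0.535]
wrist_force: [0.0, -0.1, -1.8]
gripper_width: 0.0608
t 27.1 p [0.5596 0.2242 0.0538] shift [0.0001 0.     0.0007] yaw -8.22 xaxis [ 1.e-04 -0.e+00 -1.e+00] F [ 0.  -0.1 -1.8] w 0.0608 q [-0.79  0.66  0.48  1.86 -0.43  0.73 -0.21]
```

```bash
python3 -m handwheel '{"xyz":[[0.0005,0,0],[0.0005,0,0],[0,0,0],[0,0,0]],"delta_rot":[[0,0,0],[0,0,0],[0,0,0],[0,0,0]],"claw":[0.05,0.05,0.05,0.05]}'
```

```text
time: 27.5
tcp_pos: [0.5596, 0.2243, 0.0537]
ee_rot: [0.463, 0.535, 0.463, -0.534]
wrist_force: [-2.3, -0.7, 7.2]
gripper_width: 0.0604
```

```bash
python3 -m handwheel '{"xyz":[[0.0005,0,0],[0.0005,0,0],[0,0,0],[0,0,0]],"delta_rot":[[0,0,0],[0,0,0],[0,0,0],[0,0,0]],"claw":[0.05,0.05,0.05,0.05]}'
```

```text
time: 27.9
tcp_pos: [0.5597, 0.2244, 0.0537]
ee_rot: [0.462, 0.535, 0.463, -0.534]
wrist_force: [-5.0, -1.5, 14.5]
gripper_width: 0.0603
```

The jar is on the well floor. I'll back off 1 mm, open fully, then lift.

```bash
python3 -m handwheel '{"xyz":[[-0.001,0,0],[0,0,0],[0,0,0],[0,0,0],[0,0,0],[0,0,0],[-0.01,0,0],[-0.03,0,0],[-0.03,0,0],[-0.04,0,0],[-0.04,0,0],[-0.04,0,0]],"delta_rot":[[0,0,0],[0,0,0],[0,0,0],[0,0,0],[0,0,0],[0,0,0],[0,0,0],[0,0,0],[0,0,0],[0,0,0],[0,0,0],[0,0,0]],"claw":[0.061,0.064,0.07,0.078,0.084,0.084,0.084,0.084,0.084,0.084,0.075,0.065]}' && python3 go.py .5137 -.3675 .24; python3 look.py scene sc18;  python3 -c "
import cv2;im=cv2.imread('pics/sc18.png');cv2.imwrite('pics/sc18c.png',cv2.resize(im[130:310,180:400],None,fx=3.3,fy=3.3))"
```

```text
time: 29.1
tcp_pos: [0.5594, 0.2239, 0.2452]
ee_rot: [0.463, 0.535, 0.463, -0.534]
wrist_force: [1.4, 0.7, -0.4]
gripper_width: 0.0651
t 29.1 p [0.5594 0.2239 0.2452] shift [0.005  0.0396 0.5919] yaw -8.25 xaxis [ 5.e-04  3.e-04 -1.e+00] F [ 1.4  0.7 -0.4] w 0.0651 q [-0.9   0.41  0.61  1.74 -0.26  1.07 -0.35]
```

View pics/sc18c.png

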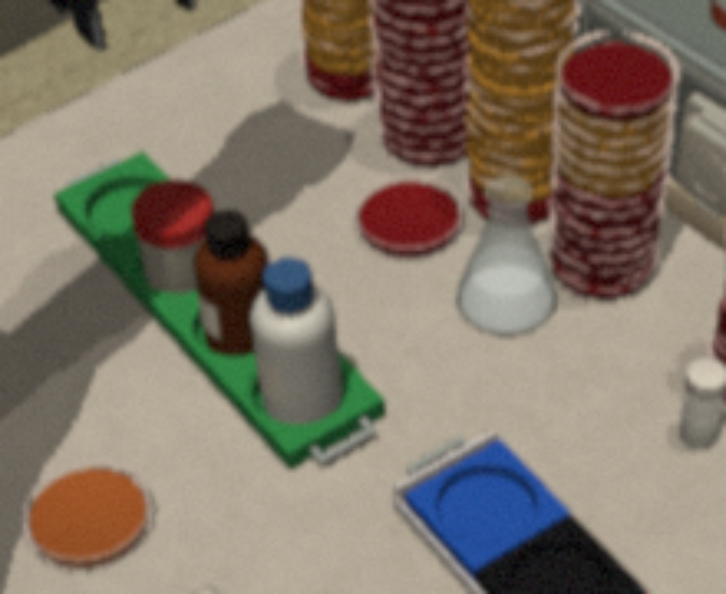

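The jar is seated upright. Last is the white-cap bottle. I'll stop short and check clearance to the yellow bin.

```bash
python3 -m handwheel '{"xyz":[[0,0.0027,0.04],[0,0.0027,0.04],[0,0.0027,0.04],[0,0.0027,0.04],[0,0.0027,0.04],[0,0.0027,0.04],[0,0.0027,0.04],[0,0.0027,0.04],[0,0.0027,0.04],[0,0.0027,0.04],[0,0.0027,0.04],[0,0.0027,0.04]],"delta_rot":[[0,0,0],[0,0,0],[0,0,0],[0,0,0],[0,0,0],[0,0,0],[0,0,0],[0,0,0],[0,0,0],[0,0,0],[0,0,0],[0,0,0]],"claw":[0.065,0.065,0.065,0.065,0.065,0.065,0.065,0.065,0.065,0.065,0.065,0.065]}' && python3 -m handwheel '{"xyz":[[0,0,0],[0,0,0]],"delta_rot":[[0,0,0],[0,0,0]],"claw":[0.065,0.065]}'; python3 go.py .5137 -.3675 .24; python3 look.py scene sc19; python3 look.py wrist wr19
```

```text
time: 30.35
tcp_pos: [0.5227, -0.2571, 0.2434]
ee_rot: [0.463, 0.535, 0.463, -0.534]
wrist_force: [1.1, 0.6, -0.3]
gripper_width: 0.0651
time: 30.55
tcp_pos: [0.5224, -0.2566, 0.2431]
ee_rot: [0.462, 0.535, 0.462, -0.535]
wrist_force: [0.6, 1.0, -0.3]
gripper_width: 0.0651
t 30.55 p [ 0.5224 -0.2566  0.2431] shift [0.003  0.0075 0.111 ] yaw -8.38 xaxis [ 2.e-04  0.e+00 -1.e+00] F [ 0.6  1.  -0.3] w 0.0651 q [-0.18  0.4   0.75  1.8  -0.31  1.06  0.54]
```

View pics/sc19.png

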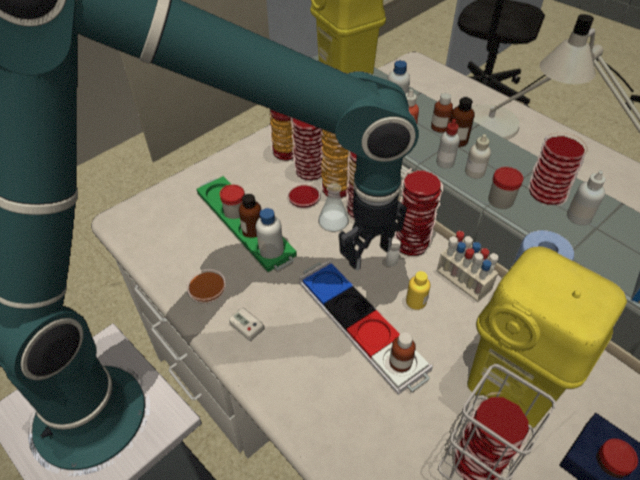

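View pics/wr19.png

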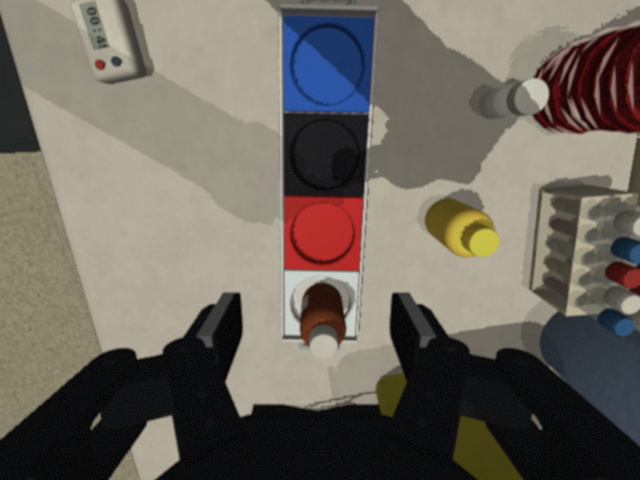

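The gripper is well clear of the bin. The white cap is at (323,341).

```bash
python3 - <<'E'
from h import *
s,p,M=pose(); print(p,wcast((323,341),.106,p,M))
E
python3 -m handwheel '{"xyz":[[0,0.0015,0.0222],[0,0.0015,0.0222],[0,0.0015,0.0222],[0,0.0015,0.0222],[0,0.0015,0.0222],[0.02,0,0],[0.03,0,0],[0.03,0,0],[0.02,0,0],[0,0,0],[0,0,0]],"delta_rot":[[0,0,0],[0,0,0],[0,0,0],[0,0,0],[0,0,0],[0,0,0],[0,0,0],[0,0,0],[0,0,0],[0,0,0],[0,0,0]],"claw":[0.065,0.065,0.065,0.065,0.065,0.065,0.065,0.065,0.065,0.065,0.065]}'; python3 go.py .5137 -.3675 .090; python3 look.py wrist wr20; python3 ov.py wr20 .028 .106
```

```text
[ 0.52330489 -0.25415293  0.24277234] [ 0.51577406 -0.35988308  0.106     ]
time: 31.75
tcp_pos: [0.5154, -0.3654, 0.1432]
ee_rot: [0.463, 0.534, 0.463, -0.534]
wrist_force: [1.1, -0.9, 0.5]
gripper_width: 0.0648
t 31.75 p [ 0.5154 -0.3654  0.1432] shift [ 0.0532 -0.0014  0.0023] yaw -8.11 xaxis [ 1.e-04  2.e-04 -1.e+00] F [ 1.1 -0.9  0.5] w 0.0648 q [ 0.08  0.61  0.68  1.76 -0.46  0.94  0.81]
```

View pics/wr20o.png

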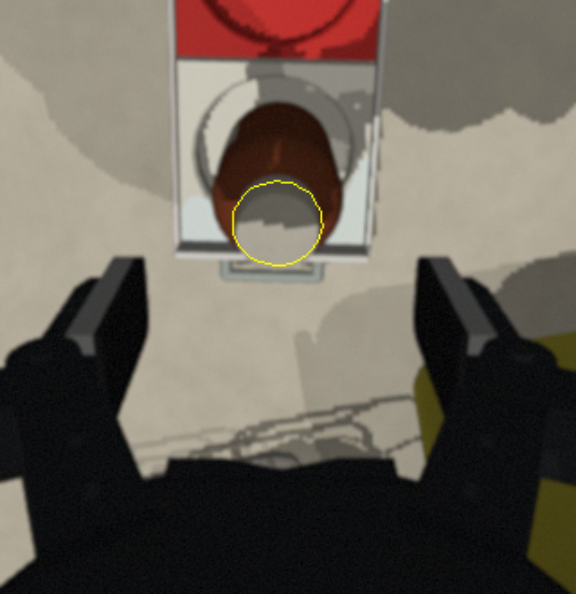

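```bash
python3 -m handwheel '{"xyz":[[0.015,0,0],[0.02,0,0],[0.015,0,0],[0.005,0,0],[0,0,0],[0,0,0]],"delta_rot":[[0,0,0],[0,0,0],[0,0,0],[0,0,0],[0,0,0],[0,0,0]],"claw":[0.065,0.065,0.065,0.065,0.065,0.065]}'; python3 go.py .5147 -.3665 .088; python3 look.py wrist wr21; python3 held.py wr21 .018 .028
```

```text
time: 32.4
tcp_pos: [0.5148, -0.3669, 0.0883]
ee_rot: [0.463, 0.535, 0.463, -0.535]
wrist_force: [-0.1, 0.4, 0.1]
gripper_width: 0.0649
t 32.4 p [ 0.5148 -0.3669  0.0883] shift [ 0.0003 -0.0002 -0.0004] yaw -8.23 xaxis [ 7.e-04 -6.e-04 -1.e+00] F [-0.1  0.4  0.1] w 0.0649 q [ 0.11  0.68  0.63  1.78 -0.52  0.85  0.85]
-0.006 [278.6 281.3] [348.7 344.3]
-0.004 [278.7 286. ] [348.5 348.5]
-0.002 [278.9 290.7] [348.4 352.7]
0 [279.  295.4] [348.3 356.9]
0.002 [279.2 300. ] [348.1 361. ]
```

View pics/wr21h.png

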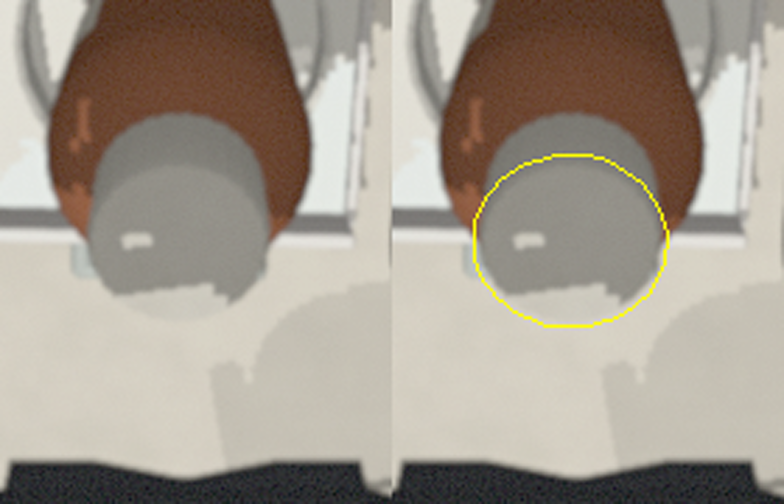

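```bash
python3 -m handwheel '{"xyz":[[0.001,0,0],[0,0,0],[0,0,0],[0,0,0],[0,0,0],[0,0,0],[0,0,0],[0,0,0],[-0.01,0,0],[-0.02,0,0],[-0.02,0,0],[0,0,0]],"delta_rot":[[0,0,0],[0,0,0],[0,0,0],[0,0,0],[0,0,0],[0,0,0],[0,0,0],[0,0,0],[0,0,0],[0,0,0],[0,0,0],[0,0,0]],"claw":[0.06,0.05,0.04,0.03,0.015,0.015,0.015,0.015,0.015,0.015,0.015,0.015]}' 50 && python3 look.py wrist wr22; python3 held.py wr22 .018 .028; python3 go.py .57 .307 .27
```

```text
time: 33.65
tcp_pos: [0.5161, -0.3675, 0.1394]
ee_rot: [0.465, 0.535, 0.461, -0.534]
wrist_force: [0.5, -0.3, -2.5]
gripper_width: 0.0309
-0.006 [278.6 281.3] [348.7 344.3]
-0.004 [278.7 286. ] [348.6 348.5]
-0.002 [278.9 290.7] [348.4 352.7]
0 [279.  295.4] [348.3 356.9]
0.002 [279.2 300. ] [348.2 361. ]
t 33.7 p [ 0.5154 -0.3666  0.1378] shift [-0.1328 -0.0417 -0.6744] yaw -8.2 xaxis [ 0.0025 -0.001  -1.    ] F [ 0.4 -0.5 -2.4] w 0.0312 q [ 0.08  0.62  0.68  1.76 -0.47  0.93  0.81]
```

View pics/wr22.png

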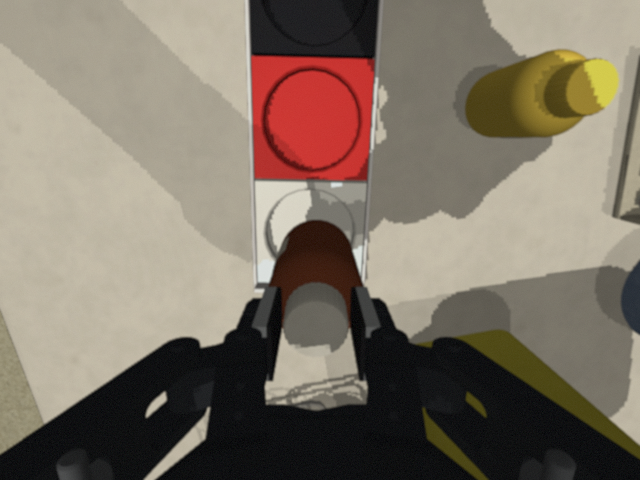

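The opening is 31 mm against a 28 mm cap, so the pads are pinching the shoulder edge. I'll set the bottle back in the white well and regrip 5 mm higher.

```bash
python3 -m handwheel '{"xyz":[[0.01,0,0],[0.015,0,0],[0.012,0,0],[0.008,0,0],[0.003,0,0],[0.0015,0,0],[0,0,0],[0,0,0]],"delta_rot":[[0,0,0],[0,0,0],[0,0,0],[0,0,0],[0,0,0],[0,0,0],[0,0,0],[0,0,0]],"claw":[0.015,0.015,0.015,0.015,0.015,0.015,0.015,0.015]}'
```

```text
time: 34.5
tcp_pos: [0.5137, -0.3668, 0.0876]
ee_rot: [-0.462, -0.534, -0.463, 0.535]
wrist_force: [-4.2, 1.5, 3.9]
gripper_width: 0.031
```

```bash
python3 -m handwheel '{"xyz":[[0,0,0],[0,0,0],[0,0,0],[-0.003,0,0],[-0.003,0,0],[0,0,0],[0,0,0],[0,0,0],[0,0,0],[0,0,0],[0,0,0],[0,0,0]],"delta_rot":[[0,0,0],[0,0,0],[0,0,0],[0,0,0],[0,0,0],[0,0,0],[0,0,0],[0,0,0],[0,0,0],[0,0,0],[0,0,0],[0,0,0]],"claw":[0.033,0.036,0.042,0.042,0.042,0.042,0.036,0.03,0.015,0.015,0.015,0.015]}' 50; python3 go.py .5147 -.3665 .093
```

```text
time: 35.7
tcp_pos: [0.5148, -0.3665, 0.0935]
ee_rot: [0.463, 0.535, 0.463, -0.534]
wrist_force: [0.2, -0.6, 3.1]
gripper_width: 0.0255
t 35.7 p [ 0.5148 -0.3665  0.0935] shift [ 0.0005 -0.0001  0.    ] yaw -8.21 xaxis [ 6.e-04 -2.e-04 -1.e+00] F [ 0.2 -0.6  3.1] w 0.0255 q [ 0.11  0.67  0.64  1.78 -0.51  0.86  0.84]
```

```bash
python3 -m handwheel '{"xyz":[[0,0,0],[-0.01,0,0],[-0.02,0,0],[-0.02,0,0],[0,0,0],[0,0,0]],"delta_rot":[[0,0,0],[0,0,0],[0,0,0],[0,0,0],[0,0,0],[0,0,0]],"claw":[0.015,0.015,0.015,0.015,0.015,0.015]}';python3 look.py wrist wr23; python3 look.py scene sc23; python3 held.py wr23 .013 .028; python3 -c "
import cv2;im=cv2.imread('pics/sc23.png');cv2.imwrite('pics/sc23c.png',cv2.resize(im[220:400,330:490],None,fx=3.3,fy=3.3))"
```

```text
time: 36.3
tcp_pos: [0.5143, -0.366, 0.143]
ee_rot: [0.463, 0.535, 0.463, -0.534]
wrist_force: [-0.3, 0.1, -2.9]
gripper_width: 0.0256
-0.006 [279.8 276.3] [347.6 337.5]
-0.004 [279.9 280.9] [347.4 341.7]
-0.002 [280.1 285.5] [347.3 345.8]
0 [280.2 290. ] [347.2 349.8]
0.002 [280.4 294.5] [347.1 353.8]
```

View pics/wr23h.png

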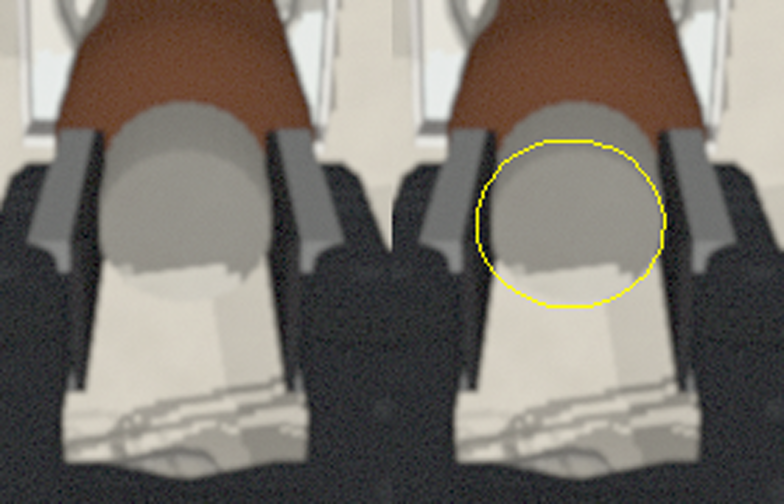

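View pics/sc23c.png

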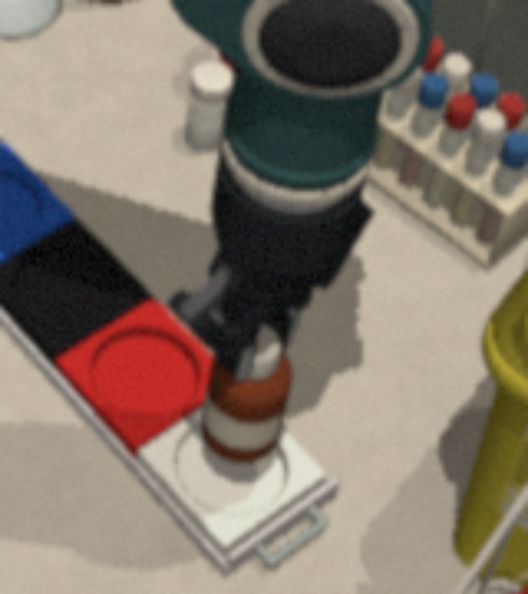

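The cap is now properly gripped and centred. I'll lift and carry it to the leftmost well.

```bash
python3 -m handwheel '{"xyz":[[-0.03,0,0],[-0.04,0,0],[-0.04,0,0],[-0.01,0,0],[0,-0.002,-0.036],[0,-0.002,-0.036],[0,-0.002,-0.036],[0,-0.002,-0.036],[0,-0.002,-0.036],[0,-0.002,-0.036],[0,-0.002,-0.036],[0,-0.002,-0.036]],"delta_rot":[[0,0,0],[0,0,0],[0,0,0],[0,0,0],[0,0,0],[0,0,0],[0,0,0],[0,0,0],[0,0,0],[0,0,0],[0,0,0],[0,0,0]],"claw":[0.015,0.015,0.015,0.015,0.015,0.015,0.015,0.015,0.015,0.015,0.015,0.015]}';python3 -m handwheel '{"xyz":[[0,-0.002,-0.036],[0,-0.002,-0.036],[0,-0.002,-0.036],[0,-0.002,-0.036],[0,-0.002,-0.036],[0,-0.002,-0.036],[0,-0.002,-0.036],[0,-0.002,-0.036],[0,-0.002,-0.036],[0,-0.002,-0.036],[0,0,0],[0,0,0]],"delta_rot":[[0,0,0],[0,0,0],[0,0,0],[0,0,0],[0,0,0],[0,0,0],[0,0,0],[0,0,0],[0,0,0],[0,0,0],[0,0,0],[0,0,0]],"claw":[0.015,0.015,0.015,0.015,0.015,0.015,0.015,0.015,0.015,0.015,0.015,0.015]}'; python3 go.py .5713 .307 .26
```

```text
time: 37.6
tcp_pos: [0.5389, -0.0773, 0.2617]
ee_rot: [-0.462, -0.534, -0.464, 0.535]
wrist_force: [0.6, 0.0, -2.4]
gripper_width: 0.0255
time: 38.8
tcp_pos: [0.5704, 0.2807, 0.261]
ee_rot: [-0.463, -0.533, -0.463, 0.535]
wrist_force: [-0.6, -0.9, -2.1]
gripper_width: 0.0254
t 38.8 p [0.5704 0.2807 0.261 ] shift [ 0.0009 -0.0028 -0.0262] yaw -8.09 xaxis [-0.0029 -0.0025 -1.    ] F [-0.6 -0.9 -2.1] w 0.0254 q [-0.94  0.46  0.59  1.64 -0.27  1.14 -0.42]
```

```bash
python3 -m handwheel '{"xyz":[[0,-0.001,-0.013],[0,-0.001,-0.013],[0.02,0,0],[0.03,0,0],[0.03,0,0],[0.025,0,0],[0.015,0,0],[0.005,0,0],[0,0,0],[0,0,0]],"delta_rot":[[0,0,0],[0,0,0],[0,0,0],[0,0,0],[0,0,0],[0,0,0],[0,0,0],[0,0,0],[0,0,0],[0,0,0]],"claw":[0.015,0.015,0.015,0.015,0.015,0.015,0.015,0.015,0.015,0.015]}'; python3 go.py .5713 .307 .0883;python3 look.py scene sc24; python3 -c "
import cv2;im=cv2.imread('pics/sc24.png');cv2.imwrite('pics/sc24c.png',cv2.resize(im[110:290,160:380],None,fx=3.3,fy=3.3))"
```

```text
time: 39.8
tcp_pos: [0.5742, 0.3065, 0.1396]
ee_rot: [0.463, 0.535, 0.463, -0.534]
wrist_force: [0.8, 0.2, -1.9]
gripper_width: 0.0256
t 39.8 p [0.5742 0.3065 0.1396] shift [ 0.0513 -0.003   0.    ] yaw -8.22 xaxis [ 0.0019  0.0012 -1.    ] F [ 0.8  0.2 -1.9] w 0.0256 q [-0.92  0.61  0.53  1.7  -0.37  0.93 -0.39]
```

View pics/sc24c.png

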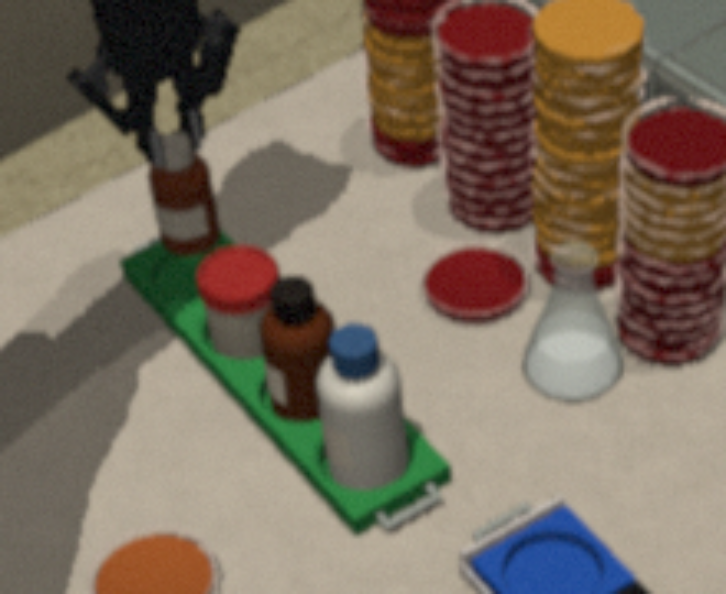

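```bash
python3 -m handwheel '{"xyz":[[0.01,-0.002,0],[0.012,-0.0005,0],[0.01,0,0],[0.008,0,0],[0.004,0,0],[0.003,0,0],[0.002,0,0],[0,0,0],[0,0,0]],"delta_rot":[[0,0,0],[0,0,0],[0,0,0],[0,0,0],[0,0,0],[0,0,0],[0,0,0],[0,0,0],[0,0,0]],"claw":[0.015,0.015,0.015,0.015,0.015,0.015,0.015,0.015,0.015]}'; python3 go.py .5713 .307 .0883
```

```text
time: 40.75
tcp_pos: [0.5711, 0.3065, 0.0896]
ee_rot: [0.463, 0.535, 0.463, -0.534]
wrist_force: [0.2, 0.7, -2.1]
gripper_width: 0.0253
t 40.75 p [0.5711 0.3065 0.0896] shift [ 0.0013  0.0002 -0.0005] yaw -8.22 xaxis [ 5.e-04  3.e-04 -1.e+00] F [ 0.2  0.7 -2.1] w 0.0253 q [-0.9   0.67  0.5   1.73 -0.41  0.85 -0.36]
```

```bash
python3 -m handwheel '{"xyz":[[0.001,0,0],[0.0005,0,0],[0.0005,0,0],[0,0,0],[0,0,0]],"delta_rot":[[0,0,0],[0,0,0],[0,0,0],[0,0,0],[0,0,0]],"claw":[0.015,0.015,0.015,0.015,0.015]}'; python3 go.py .5713 .307 .0883
```

```text
time: 41.25
tcp_pos: [0.5714, 0.3066, 0.0888]
ee_rot: [0.463, 0.535, 0.463, -0.534]
wrist_force: [-1.5, -1.1, 6.9]
gripper_width: 0.0254
t 41.25 p [0.5714 0.3066 0.0888] shift [ 0.0005 -0.0002 -0.0003] yaw -8.22 xaxis [ 0.0011  0.0011 -1.    ] F [-1.5 -1.1  6.9] w 0.0254 q [-0.9   0.67  0.5   1.73 -0.41  0.84 -0.36]
```

The bottle touched down. I'll release, lift and move aside for the check.

```bash
python3 -m handwheel '{"xyz":[[0,0,0],[0,0,0],[0,0,0],[0,0,0],[-0.02,0,0],[-0.04,0,0],[-0.04,0,0],[-0.04,0,0],[-0.04,0,0],[0,0,0]],"delta_rot":[[0,0,0],[0,0,0],[0,0,0],[0,0,0],[0,0,0],[0,0,0],[0,0,0],[0,0,0],[0,0,0],[0,0,0]],"claw":[0.028,0.035,0.045,0.06,0.06,0.06,0.06,0.06,0.06,0.06]}';python3 -m handwheel '{"xyz":[[0,-0.02,-0.02],[0,-0.025,-0.025],[0,-0.025,-0.025],[0,-0.025,-0.025],[0,-0.025,-0.025],[0,-0.025,-0.025],[0,-0.025,-0.025],[0,-0.025,-0.025],[0,-0.025,-0.025],[0,0,-0.02],[0,0,0],[0,0,0]],"delta_rot":[[0,0,0],[0,0,0],[0,0,0],[0,0,0],[0,0,0],[0,0,0],[0,0,0],[0,0,0],[0,0,0],[0,0,0],[0,0,0],[0,0,0]],"claw":[0.06,0.06,0.06,0.06,0.06,0.06,0.06,0.06,0.06,0.06,0.06,0.06]}'; python3 look.py top top25; python3 look.py scene sc25;  python3 -c "
import cv2;im=cv2.imread('pics/sc25.png');cv2.imwrite('pics/sc25c.png',cv2.resize(im[110:290,160:380],None,fx=3.3,fy=3.3))"
```

```text
time: 42.25
tcp_pos: [0.5738, 0.3074, 0.2736]
ee_rot: [0.463, 0.538, 0.462, -0.531]
wrist_force: [1.2, -0.5, -0.3]
gripper_width: 0.0599
time: 43.45
tcp_pos: [0.3875, 0.5748, 0.2662]
ee_rot: [-0.463, -0.534, -0.462, 0.535]
wrist_force: [-0.0, -0.8, 0.7]
gripper_width: 0.0603
```

View pics/top25.png

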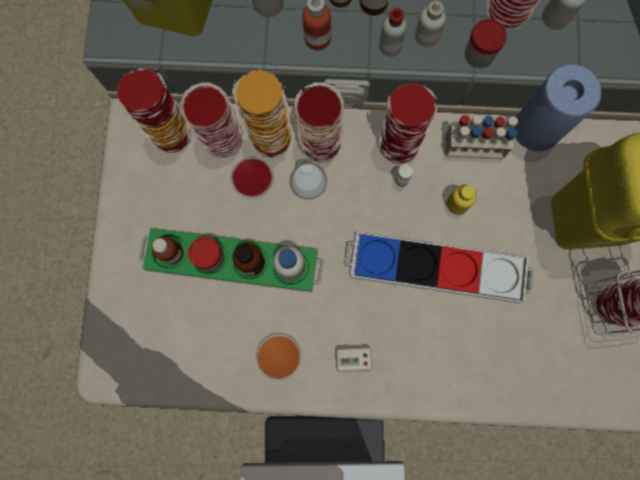

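View pics/sc25c.png

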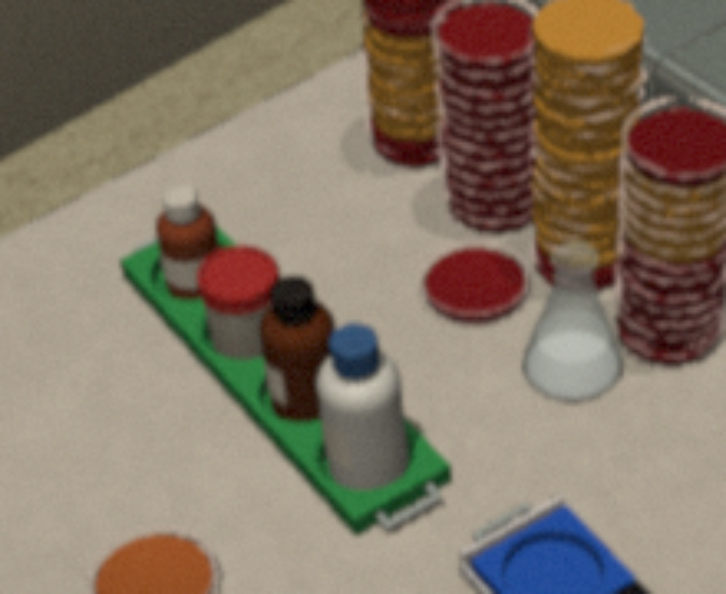

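The top view shows white (163,247), red (206,252), black (246,257) and blue (289,262) in the green wells, and the flask unmoved at (308,180). A last seating check with expected cap circles follows.

Run:
```python
from h import *
D=[((.571,.308),.028,.101),((.5595,.224),.064,.080),((.5477,.141),.032,.125),((.5355,.0587),.034,.140)]
im=cv2.imread('pics/top25.png'); x0,y0=130,220; f=3.9
c=cv2.resize(im[y0:y0+75,x0:x0+205],None,fx=f,fy=f,interpolation=cv2.INTER_CUBIC); a0=c.copy()
for p,d,z in D:
    P=np.array([proj('top',(p[0]+d/2*np.cos(a),p[1]+d/2*np.sin(a),z)) for a in np.linspace(0,6.28,40)])
    cv2.polylines(c,[((P-[x0,y0]+.5)*f-.5).astype(int)],True,(0,255,255),1)
cv2.imwrite('pics/fin.png',cv2.vconcat([a0,c]))
a=cv2.imread('pics/top0.png')[160:200,290:328].astype(int);b=im[160:200,290:328].astype(int); print('flask diff',abs(a-b).mean().round(2))
```

```text
flask diff 1.01
```

View pics/fin.png

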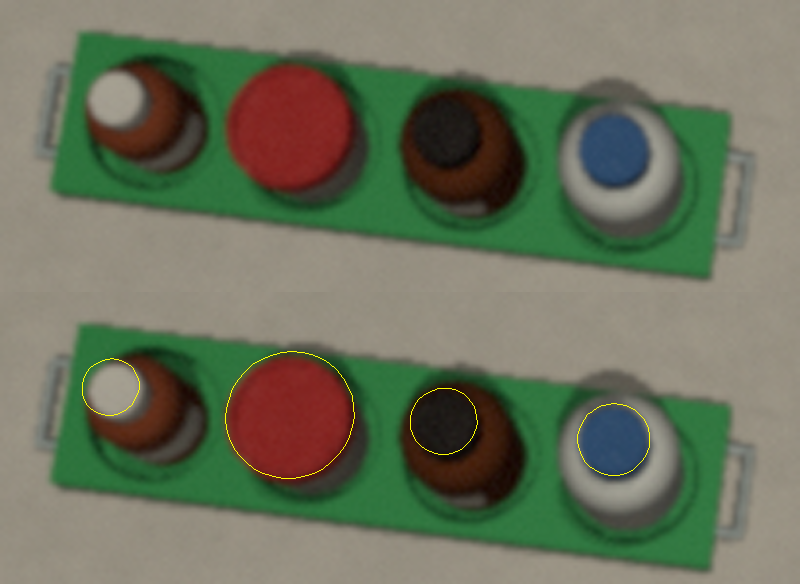

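All four sit where expected, with the cap circles matching at the seated height. Handing in.

```bash
python3 -c "
from bench import robot
print(robot.hand_in()); print(robot.get_state()['time'])"
```

```text
the job is handed in; nothing more can be done
None
the job is handed in; nothing more can be done
```

I moved all four containers into the green rack in reverse order and handed the job in at about 44 s. From right to left they stand blue cap, black cap, red-lid jar, white cap.

**What the last checks showed:**
- **Seating:** the final top and scene pictures show all four upright and released, one per well. Their cap tops match the seated height to within a few mm; the white-cap bottle is furthest off, about 2–3 mm.
- **Flask:** the picture around it is unchanged from the start.
- **Forces:** the highest wrist force I read was about 15 N, when setting the jar down. I read it only at the end of each move.

**What disagreed or had to be mended:**
- **White-cap bottle:** the first grasp pinched its shoulder (31 mm opening against a 28 mm cap). I set it back in its own well and regripped it higher. The second grip read 25.5 mm, slightly under the cap width, but it held.
- **Jar:** its grip read 60.4 mm, so the pads held the body rather than the 64 mm lid.
- **Cameras:** the wrist camera placed the green wells 2–3 mm off the top camera at long range, and the cap tops in the scene view were also 2–4 mm off. I used the top camera's positions for placing.

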